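# Pack up after a yarn pretension test

### The job

Pack up the yarn tester: hang the snap-hook weight on the stand's D-ring by pushing the hook's mouth onto the ring's front bar until the gate flicks shut behind it, and leave it hanging free with the gate shut. Put the two loose bobbin tubes in the tray that already holds a tube and the loose yarn clamp in the tray that already holds a clamp; leave everything else where it is.

Things in the scene. Friction and masses are not known exactly. Their poses are not given: they have to be found in the camera images.
- hook_tab (a point): Grip point on the snap-hook weight's finger tab. Loose, steel, 0.3 kg, 160 mm tall, stands on its round weight (44 mm diameter, heights 0 to 36). z up, x towards the gate (mouth side), y across. Tab 22 (x) x 12 (y) x 42 mm, heights 118 to 160; point at height 143 on the axis. Between: hook of 8 mm bar in the x-z plane, heights 52 to 120, x -26 (closed spine) to +20 (nose).
- hook_eye (a point): Axis of a 7 mm bar (along y) seated under the hook's arch: 34.5 mm below hook_tab, same axes. The arch slopes down to both sides, so the hook centres itself and hangs upright. The mouth, on the +x side, lies 22 to 48 mm below this point, under the nose. A bar enters 28 to 35 mm below it as the hook is pushed along +x until the bar is under the arch; then lower the hook until it hangs.
- gate (a joint): Sprung gate closing the hook's mouth: 8 mm wide, 38 mm long, hinged at the mouth's lower end. 0 = shut, grows (rad, to 1.15) as it is pushed inwards; opens inwards only. A bar must push it with 2 to 5 N; it reaches about 0.9 and springs shut below the bar once the hook is lowered.
- ring_bar (a point): Middle of the front bar of the fixed stand's bright metal D-ring: 7 mm round, straight for 64 mm along y, level, 170 mm above the table. x points through the open, level ring to the stand's column. The hook goes on most easily from the front, its x along this x, its weight then hanging under the bar, 61 mm clear of the table.
- stand: Fixed stand carrying the D-ring, origin at table height 70 mm behind (+x of) ring_bar, same axes. Base plate 90 (x) x 110 (y) x 14 mm around x +5 mm; column 24 x 30 mm with a blue head 30 x 38 mm reaching 183 mm above the table, its front 9 mm before the origin.
- tube1_mid (a point): Centre (28 mm up) of a bobbin tube: loose aluminium tube standing upright, 28 mm diameter, 56 mm tall, foot flange 36 mm diameter and 8 mm high, dark bore seen from above, 45 g. z is its axis.
- tube2_mid (a point): Centre of the second bobbin tube, like tube1.
- clamp_mid (a point): Centre (13 mm up) of a yarn clamp: loose aluminium block 56 (x) x 22 (y) x 26 mm (z) with two dark flat screw heads 3 mm high on top (not solid), 90 g, lying on the table.
- tray_t_in (a point): Middle of the inner floor (3 mm above the table) of the fixed grey tray for bobbin tubes: outside 120 (x) x 150 (y) mm, walls 3 mm thick and 30 mm high. One tube already stands fixed in it at x +33, y +48 mm; the rest is empty.
- tray_c_in (a point): Middle of the inner floor (3 mm above the table) of the fixed grey tray for yarn clamps, same size as the other. One clamp already lies fixed in it, long side along x, centre at x +20, y +55 mm; the rest is empty.
- tape: Bystander: loose paper-coloured roll of tape lying flat among the work, 64 mm diameter, 22 mm high; origin at the centre of its underside.
- cone: Bystander: white yarn cone, 68 mm diameter, 122 mm tall; origin under its centre.
- cutter: Bystander: green round sample cutter, 96 mm diameter, black knob to 88 mm; origin under its centre.
- marker: Bystander: marker pen lying on the table, about 120 mm long along x, 17 mm thick.
- scissors: Bystander: scissors lying flat, about 180 mm long along x, 8 mm high.
- jar: Bystander: amber jar, 60 mm diameter, 75 mm tall; origin under its centre.
- driver: Bystander: screwdriver lying along its x, about 200 mm long.
There are look-alikes about, which are no part of the job. Leave any red or yellow look-alike of the part that bears tube1_mid alone.

How it is judged (in metres and radians):
On the way, in this order (a step that is already met when the one before it is completed fails the run):
1. the ring's bar pushes the hook's gate open (value of joint gate above 0.3 rad and distance between hook_eye and ring_bar below 0.06 m), for 0.02 s.
2. the bar is inside the hook, under the arch, and the gate has flicked shut (x of hook_eye in the frame of ring_bar between -0.01 and 0.01 m and y of hook_eye in the frame of ring_bar between -0.027 and 0.027 m and z of hook_eye in the frame of ring_bar between -0.008 and 0.008 m and value of joint gate below 0.15 rad), for 0.2 s.
At the end, for the whole second after the job is handed in: Weight hangs on the front bar, upright within 0.25 rad; hook_eye within 10 mm (through the ring), 27 mm (along the bar), 8 mm (height) of ring_bar; gate under 0.15 rad. Both tubes inside the tube tray, clamp inside the clamp tray: centres within the walls, under 36 mm above the floor (all of step 2 and angle between hook_tab's own z axis and vertical below 0.25 rad and x of tube1_mid in the frame of tray_t_in between -0.056 and 0.056 m and y of tube1_mid in the frame of tray_t_in between -0.071 and 0.071 m and z of each of tube1_mid, tube2_mid in the frame of tray_t_in below 0.036 m and x of tube2_mid in the frame of tray_t_in between -0.056 and 0.056 m and y of tube2_mid in the frame of tray_t_in between -0.071 and 0.071 m and x of clamp_mid in the frame of tray_c_in between -0.056 and 0.056 m and y of clamp_mid in the frame of tray_c_in between -0.071 and 0.071 m and z of clamp_mid in the frame of tray_c_in below 0.036 m); the robot touches nothing.
It fails at once if a bystander (tape, cone, cutter, marker, scissors, jar, screwdriver) is moved by more than 30 mm (distance of any of tape, cone, cutter, marker, scissors, jar, driver from where it was at the start of the episode above 0.03 m).
It also fails if it takes over 72 s, if anything falls off the work surface, if the arm or the gripper's body presses on something with over 40 N, if the wrist force passes 120 N, or if a joint passes its speed limit or range.

### The arm

A 6-joint arm with a two-finger parallel gripper is mounted at the origin on the work surface. World frame = base frame: x ahead of the robot, y to its left, z up, the work surface at z = 0. Lengths are in m, angles in degrees, forces in N, time in s.
With the tool pointing down it reaches from about 0.35 to 0.875 m from the base axis. Payload 4.2 kg.
Tool frame: the origin (TCP) lies on the centre line of the jaws, within the pads' length; the fingertips stand 19 mm ahead of it and the grasp point (between the pads) is the TCP; x points along the fingers, y is the direction in which the jaws open and shut, and the axes are right-handed (so a half turn about x gives the same grasp; the last joint's range is limited). The gripper opens to 87 mm and grips with 3 to 60 N. Pads are 19 mm wide; open, the fingers measure 117 mm over their backs; the gripper's body (75 mm by 190 mm) begins 51 mm behind the grasp point.
Start: joints at [82.311, 22.042, 0.453, 0, -68.411, -14.817], TCP at [0.239, 0.577, 0.242] pointing down, gripper open.
Joint ranges: [-179.83, 179.83], [-69.29, 118.12], [-61.27, 80.66], [-181.25, 117.63], [-171.15, -9.14], [-177.46, 177.46]. Speed limits (degrees/s): [159.86, 159.86, 180, 180, 180, 180].

### API

Orientations are given as a 3x3 rotation matrix whose columns are the frame's x, y, z axes.
In Python, from station import r, viewer, job, spotter gives the robot as it stands.
- The arm moves only by the tool play_rows, never from a script. Its argument "commands" is a list of rows, each an object of numbers: "fingers": the gripper command: -1 is fully open, 1 is shut, values between are in proportion; "tx", "ty", "tz": the shift along the tool's x, y, z normalised to -1 to 1, where 1 is 750 mm; "ax", "ay", "az": the turn, a rotation vector about the tool's x, y, z normalised to -1 to 1, where 1 is pi rad. In form: [{"fingers": .., "tx": .., "ty": .., "tz": .., "ax": .., "ay": .., "az": ..}, ...]. A call has 1 to 5 rows; each row is the pose to reach, as a shift and turn from the pose commanded when the call began, along the tool's axes at that moment, turning the shorter way round; what a row does not reach only later rows make up. A row lasts 1/12 s, in which the tool goes at most 41.7 mm and 7.16 degrees, less where a joint would pass 70% of its speed; a pose out of reach is approached as far as the arm can. A call with a number of a shift or a turn outside -1 to 1 is refused whole. A call with a gripper value outside its range is refused whole. The fingers move at their own pace and stop on an object; the grip force is fixed at half the most. Time passes only in rows, so rows that repeat a pose let the fingers close. It gives the time, the measured TCP pose, the force and the opening at its end, in the units of the state.
- r.sense(): the state, without advancing time (a new reading comes with each control period).
- viewer.capture(name): name is "side" or "top"; returns a dict with "image" (384x512x3 uint8, red, green, blue), "fx", "fy", "cx", "cy" (pixels), "dist" ([k1, k2, p1, p2, k3] as OpenCV has them; the pictures are not rectified), "R" (3x3) and "t" (3): a world point X has camera coordinates R X + t. Camera axes: x right, y down, z forward; pixel columns grow to the right and rows downward; lengths in m; the calibration is good to about 2 mm. A picture is of the moment at which its call begins. There is no depth.
- job.finish_job(): hands the job in, once; it reports no verdict.
Trained networks look in a picture, given as the dict that the camera call returned (one of the last four; its "shot" number tells which), for a name from the list of things; names that differ only in an ending like _2 or _b are one class to them, and where a whole thing is asked for, a point or a joint stands for the part that bears it (a point fixed in the world has none). Each returns a list of dicts, best first, with "score" (0 to 1); they miss things now and then, are a little off and sometimes report something else, mostly with a low value. They report only what shows in the picture. A call takes as long as a camera call. They do not tell look-alikes from the thing itself.
- spotter.find_in(name, picture): "uv" ([column, row] in pixels, amid what is visible of it).
- spotter.silhouettes(name, picture): "region" (384x512 bool, what is visible of it) and "uv" ([column, row] in pixels, amid what is visible of it).
The state is a dict: "time_s": time; "joints": joint angles; "joint_velocities": joint speeds; "effort": joint torques, N m; "tcp_pos": TCP position; "ee_rot": TCP orientation; "wrist_force": force on the tool from outside, world axes, zero at the start; "moment": the same for the moment, N m; "gripper_width": opening from 0.0 (shut) to 1.0 (fully open).
Only numpy, scipy, OpenCV 4.12 (cv2) and the standard library are available. Lean on these libraries where they do the work, as an engineer would, in place of code of your own. Each camera call takes 0.05 s, during which the arm holds its last target. There are 200 camera calls.

## Working session

There is one attempt and no reset: what is moved stays moved. The work goes in short steps, Python scripts to look and compute and a tool call to move; the robot and the scene stay as the last step left them, time stands still between calls to the robot, and variables do not carry over. Pictures are saved under pics/ and viewed, about 8 in all and at most 12, crops included, and the job is handed in when it is done.

Besides the shell and the picture viewer there is one more tool, called after ">>>" by a JSON object that holds its "name" and its "arguments", one argument or row to a line. play_rows: Moves the arm, as the interface text tells. Its arguments: {"type":"object","properties":{"commands":{"type":"array"}},"required":["commands"]}

```bash
mkdir -p pics; ls; cat > h.py <<'E'
import numpy as np, cv2
from station import r, viewer, job, spotter
def K(p): return np.array([[p['fx'],0,p['cx']],[0,p['fy'],p['cy']],[0,0,1.]])
def onz(p,uv,z):
    n=cv2.undistortPoints(np.array([[uv]],float),K(p),np.array(p['dist'],float))[0,0]
    R=np.array(p['R']);c=-R.T@np.array(p['t']);d=R.T@np.array([n[0],n[1],1]);return c+d*(z-c[2])/d[2]
def proj(p,X):
    X=np.atleast_2d(np.array(X,float))
    return cv2.projectPoints(X,cv2.Rodrigues(np.array(p['R'],float))[0],np.array(p['t'],float),K(p),np.array(p['dist'],float))[0][:,0]
def save(p,name,crop=None,s=1):
    im=p['image'][:,:,::-1]
    if crop: a,b,c,d=crop; im=im[b:d,a:c]
    cv2.imwrite('pics/'+name,cv2.resize(im,None,fx=s,fy=s,interpolation=cv2.INTER_CUBIC))
E
cat > a.py <<'E'
from h import *
P={}
for c in ('top','side'):
    p=viewer.capture(c);P[c]=p;save(p,c+'0.png',s=1.5)
    print(c,'cam',(-np.array(p['R']).T@np.array(p['t'])).round(3),p['fx'])
    for n in ['hook_tab','hook_eye','ring_bar','stand','tube1_mid','clamp_mid','tray_t_in','tray_c_in','tape','cone','cutter','jar','marker','scissors','driver']:
        print(n,[(np.round(f['uv'],1).tolist(),round(f['score'],2)) for f in spotter.find_in(n,p)[:7]])
print(r.sense())
E
python3 a.py
```

```text
pics
top cam [ 0.459 -0.005  1.358] 396.50162977556886
hook_tab [([295.0, 189.2], 0.73), ([231.6, 241.2], 0.23)]
hook_eye [([296.9, 192.9], 0.7), ([332.5, 153.2], 0.63)]
ring_bar [([270.2, 138.5], 0.64)]
stand [([270.1, 137.1], 0.58)]
tube1_mid [([251.9, 169.8], 0.52), ([280.5, 223.3], 0.47), ([257.5, 216.0], 0.44), ([267.2, 189.8], 0.43)]
clamp_mid [([234.5, 195.0], 0.51)]
tray_t_in [([155.9, 219.5], 0.77), ([333.4, 153.2], 0.71), ([152.7, 178.1], 0.21)]
tray_c_in [([370.5, 203.0], 0.65), ([274.8, 138.1], 0.2)]
tape [([220.9, 223.5], 0.23)]
cone [([192.8, 174.7], 0.61)]
cutter [([332.9, 153.7], 0.71)]
jar [([382.2, 160.6], 0.6)]
marker [([230.6, 244.1], 0.44), ([382.6, 162.0], 0.43)]
scissors [([295.3, 245.0], 0.54), ([306.5, 222.2], 0.18)]
driver [([152.9, 178.4], 0.72)]
side cam [0.268 0.669 0.786] 372.40392831810743
hook_tab [([276.2, 179.4], 0.67)]
hook_eye [([275.6, 184.5], 0.92)]
ring_bar [([204.6, 182.1], 0.96), ([195.2, 260.7], 0.62)]
stand [([205.9, 179.8], 0.58)]
tube1_mid [([280.6, 224.8], 0.72), ([257.8, 207.2], 0.62), ([301.5, 210.0], 0.58), ([224.8, 216.3], 0.53)]
clam
[... 482 characters left out ...]
6233e-04,
       -6.84104616e+01, -1.48162411e+01]), 'joint_velocities': array([-0.04857024,  0.01244737, -0.01277355,  0.00303223,  0.05313825,
        0.02130129]), 'effort': array([ 1.14052829e-03, -3.90464437e+01,  1.87619805e+01,  4.22432140e+00,
        1.54394307e-02, -2.06175991e-05]), 'tcp_pos': array([0.23922168, 0.57739932, 0.24156535]), 'ee_rot': array([[-5.07844644e-06, -3.82803439e-01, -9.23829815e-01],
       [ 4.86447126e-05, -9.23829814e-01,  3.82803438e-01],
       [-9.99999999e-01, -4.29953891e-05,  2.33129835e-05]]), 'wrist_force': array([-0.23323404, -0.00615853, -0.74166458]), 'moment': array([ 0.02874035, -0.01246218, -0.01991541]), 'gripper_width': 0.9978552832383558}
```

View both.

```bash
python3 -c "
import cv2,numpy as np
a=cv2.imread('pics/top0.png');b=cv2.imread('pics/side0.png')
print(a.shape)
a=cv2.resize(a[105:420,180:640],None,fx=1.7,fy=1.7,interpolation=2);cv2.imwrite('pics/topc.png',a);print(a.shape)"
```

```text
(576, 768, 3)
(536, 782, 3)
```

View pics/topc.png

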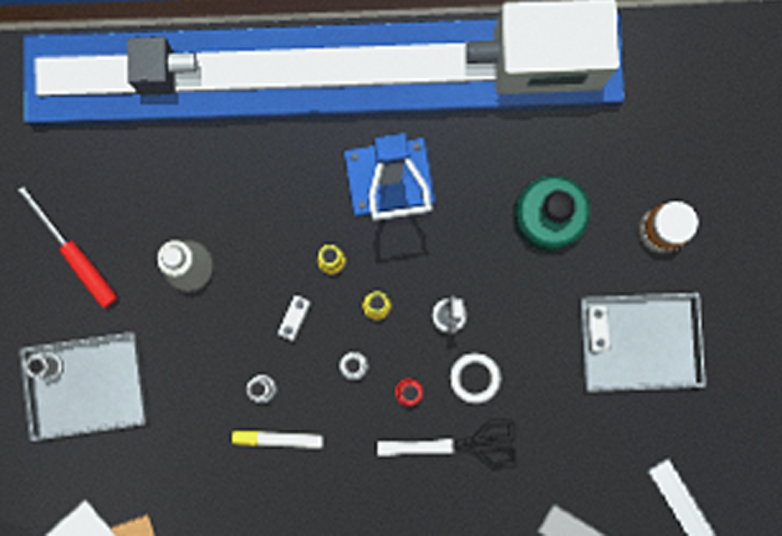

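View pics/side0.png

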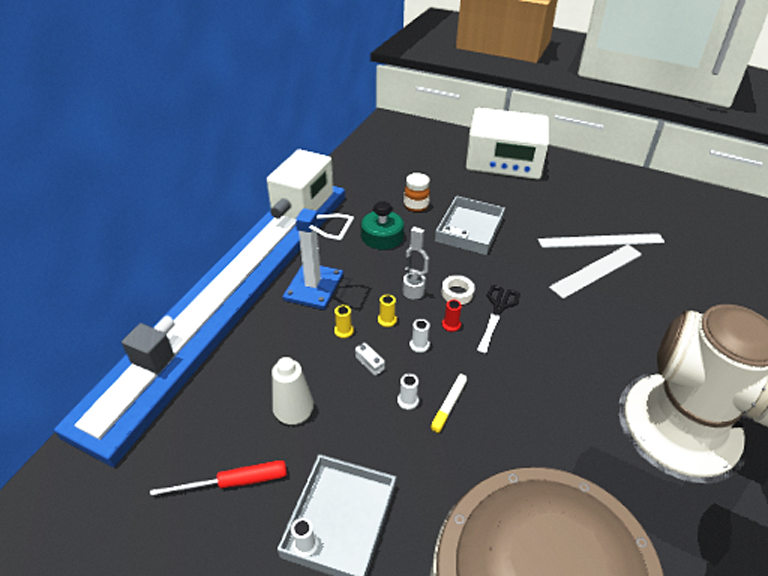

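```bash
cat > b.py <<'E'
from h import *
import pickle
D={}
for c in ('top','side'):
    p=viewer.capture(c);D[c]=p
    for n in ['hook_tab','tube1_mid','clamp_mid','ring_bar']:
        for f in spotter.silhouettes(n,p)[:6]:
            D.setdefault((c,n),[]).append(f)
            reg=np.array(f['region'],np.uint8);ys,xs=np.nonzero(reg)
            print(c,n,np.round(f['uv'],1),round(f['score'],2),len(xs),(xs.min(),xs.max(),ys.min(),ys.max()),(xs.mean().round(1),ys.mean().round(1)))
pickle.dump(D,open('d.pkl','wb'))
def cr(p,x,y,w,h,s): 
    return cv2.resize(p['image'][y:y+h,x:x+w,::-1],(int(w*s),int(h*s)),interpolation=cv2.INTER_CUBIC)
a=np.vstack([cr(D['top'],258,117,50,37,8),cr(D['top'],270,170,50,37,8)])
b=np.vstack([cr(D['side'],190,133,50,37,8),cr(D['side'],255,148,50,37*1+0,8)])
b2=cr(D['side'],262,148,32,52,11)
cv2.imwrite('pics/c1.png',np.hstack([a,b])); 
b2=cv2.resize(b2,(int(592*32/52),592));cv2.imwrite('pics/c1.png',np.hstack([a,b2]))
print(a.shape,b2.shape)
E
python3 b.py
```

```text
top hook_tab [273.1 137.9] 0.37 995 (np.int64(255), np.int64(290), np.int64(122), np.int64(155)) (np.float64(272.5), np.float64(139.0))
top tube1_mid [272.2 138.9] 0.65 892 (np.int64(255), np.int64(289), np.int64(123), np.int64(154)) (np.float64(272.3), np.float64(138.8))
top tube1_mid [251.5 169.2] 0.49 101 (np.int64(244), np.int64(254), np.int64(166), np.int64(176)) (np.float64(249.1), np.float64(171.1))
top clamp_mid [189.2 171.5] 0.73 338 (np.int64(182), np.int64(202), np.int64(164), np.int64(183)) (np.float64(192.1), np.float64(172.9))
top ring_bar [272.1 137.6] 0.97 921 (np.int64(255), np.int64(289), np.int64(123), np.int64(155)) (np.float64(272.3), np.float64(139.2))
side hook_tab [277.9 179.2] 0.81 450 (np.int64(268), np.int64(284), np.int64(152), np.int64(198)) (np.float64(276.3), np.float64(177.7))
side tube1_mid [281.1 225.6] 0.8 197 (np.int64(274), np.int64(285), np.int64(214), np.int64(233)) (np.float64(279.5), np.float64(223.6))
side tube1_mid [227.8 214.5] 0.64 224 (np.int64(223), np.int64(234), np.int64(203), np.int64(225)) (np.float64(228.2), np.float64(214.2))
side tube1_mid [259.2 206.6] 0.58 212 (np.int64(252), np.int64(263), np.int64(197), np.int64(217)) (np.float64(257.5), np.float64(207.4))
side tube1_mid [300.5 209.7] 0.48 209 (np.int64(294), np.int64(306), np.int64(200), np.int64(220)) (np.float64(300.8), np.float64(210.4))
side tube1_mid [279.2 180.7] 0.24 451 (np.int64(268), np.int64(284), np.int64(151), np.int64(199)) (np.float64(276.2), np.float64(178.6))
side clamp_mid [246.1 240.7] 0.63 234 (np.int64(237), np.int64(255), np.int64(229), np.int64(249)) (np.float64(245.9), np.float64(239.3))
side clamp_mid [279.4 224.1] 0.21 236 (np.int64(273), np.int64(285), np.int64(213), np.int64(234)) (np.float64(279.4), np.float64(223.9))
side ring_bar [207.8 178.9] 0.62 1467 (np.int64(190), np.int64(233), np.int64(139), np.int64(205)) (np.float64(208.9), np.float64(175.0))
(592, 400, 3) (592, 364, 3)
```

View pics/c1.png

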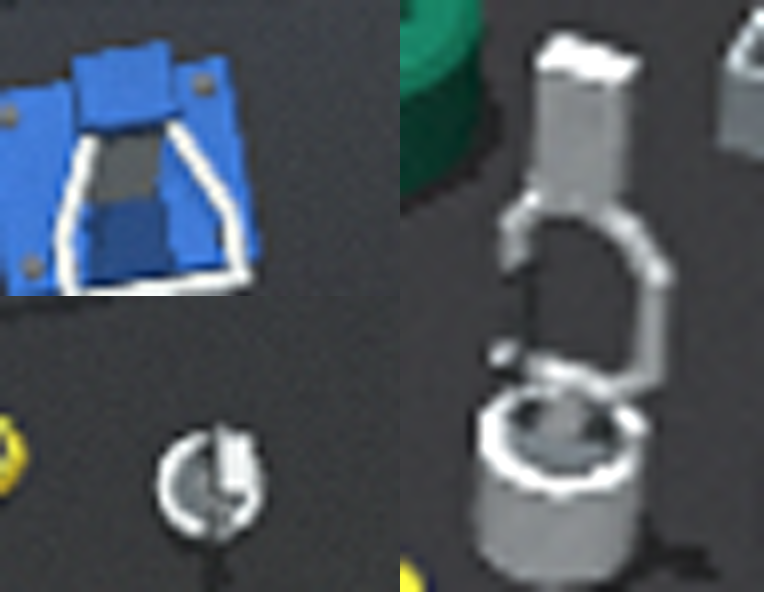

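```bash
cat > c.py <<'E'
from h import *
import pickle
D=pickle.load(open('d.pkl','rb'))
def rect(p,z,cx,cy,half=0.06,s=0.0005):
    # image: up=+x, left=+y
    n=int(2*half/s);ii,jj=np.mgrid[0:n,0:n]
    X=np.stack([cx+half-ii*s,cy+half-jj*s,np.full((n,n),z)],-1).reshape(-1,3)
    m=proj(p,X).reshape(n,n,2).astype(np.float32)
    return cv2.remap(p['image'],m[...,0],m[...,1],cv2.INTER_CUBIC)
def mean_on(p,uv,z): return onz(p,uv,z).round(4)
T,S=D['top'],D['side']
for n,uv,z in [('ring',(270.5,153),.17),('tab',(299,190.1),.16),('weight',(295.9,193),.036),('tubeA',(258.4,213.5),.056),('tubeB',(222.4,222.2),.056),('clamp',(235.3,194.7),.026),('trayT',(153,221.5),.015),('trayC',(372.5,204),.015)]:
    print(n,mean_on(T,uv,z))
g=onz(T,(270.5,153),.17);t=onz(T,(299,190.1),.16)
tiles=[]
for p in (T,S):
    tiles.append(np.hstack([rect(p,.17,g[0],g[1],.06,.0005)[:,:,::-1],rect(p,.16,t[0],t[1],.04,.00033333)[:240,:240,::-1],rect(p,.036,t[0],t[1],.04,.00033333)[:240,:240,::-1]]))
im=np.vstack(tiles);cv2.imwrite('pics/rect.png',im);print(im.shape)
E
python3 c.py
```

```text
ring [ 0.6506 -0.0277  0.17  ]
tab [ 0.5365 -0.1102  0.16  ]
weight [ 0.5352 -0.1106  0.036 ]
tubeA [0.4705 0.0159 0.056 ]
tubeB [0.4454 0.1347 0.056 ]
clamp [0.5361 0.0923 0.026 ]
trayT [0.4543 0.3745 0.015 ]
trayC [ 0.4919 -0.366   0.015 ]
(480, 720, 3)
```

View pics/rect.png

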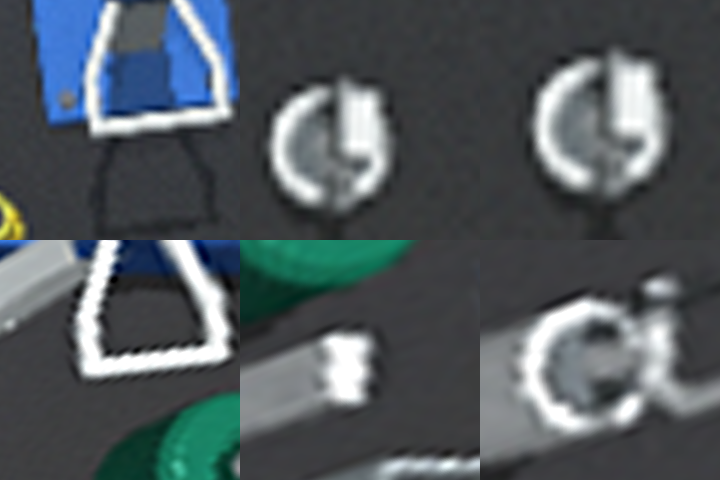

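```bash
cat > d.py <<'E'
from h import *
import pickle
from scipy.optimize import least_squares
D=pickle.load(open('d.pkl','rb'));S,T=D['side'],D['top']
f=lambda X,Y:np.array([262+(X-399.5)/11.385-.5,148+(Y+.5)/11.385-.5])
obs=[((16,0,90),(512,250)),((-22,0,75),(655,330)),((0,0,160),(587,60)),((0,0,36),(563,432)),((11,0,160),(549,50)),((-11,0,160),(624,73))]
def m(q,pt):
    c,s=np.cos(q[2]),np.sin(q[2]);x,y,z=np.array(pt)/1000
    return [q[0]+c*x-s*y,q[1]+s*x+c*y,z]
def res(q,o=obs): return np.concatenate([proj(S,m(q,a))[0]-f(*b) for a,b in o])
s=least_squares(res,[.535,-.108,0.],loss='soft_l1');print(s.x.round(4),np.degrees(s.x[2]),s.fun.reshape(-1,2).round(1).tolist())
# trays, clamp rectified; tube refinement from side
from c import rect
for n,uv,z in [('A',(279.9,223.9),.028),('B',(272.7,260.5),.028),('clamp',(246,240),.013)]: print(n,onz(S,uv,z).round(4))
t=[rect(T,.03,.455,.37,.1,.001),rect(T,.03,.492,-.365,.1,.001),rect(T,.056,.458,.075,.1,.001),rect(T,.026,.536,.092,.04,.0004)]
t2=[rect(S,.03,.455,.37,.1,.001),rect(S,.03,.492,-.365,.1,.001),rect(S,.056,.458,.075,.1,.001),rect(S,.026,.536,.092,.04,.0004)]
cv2.imwrite('pics/rect2.png',np.vstack([np.hstack(t),np.hstack(t2)])[:,:,::-1])
E
python3 d.py
```

```text
[ 0.5346 -0.1077  0.065 ] 3.7265568138199456 [[0.1, 0.9], [-0.2, 0.9], [0.0, -0.4], [-0.0, 0.0], [-0.4, -0.4], [0.6, -0.7]]
ring [ 0.6506 -0.0277  0.17  ]
tab [ 0.5365 -0.1102  0.16  ]
weight [ 0.5352 -0.1106  0.036 ]
tubeA [0.4705 0.0159 0.056 ]
tubeB [0.4454 0.1347 0.056 ]
clamp [0.5361 0.0923 0.026 ]
trayT [0.4543 0.3745 0.015 ]
trayC [ 0.4919 -0.366   0.015 ]
(480, 720, 3)
A [0.4707 0.0231 0.028 ]
B [0.4434 0.1437 0.028 ]
clamp [0.5364 0.1006 0.013 ]
```

View pics/rect2.png

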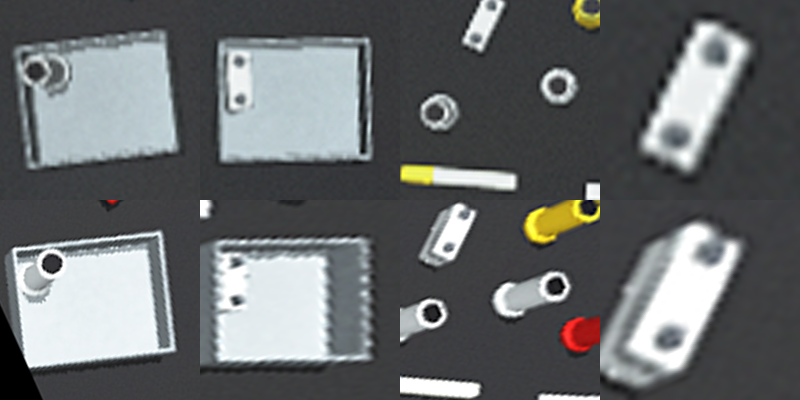

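Hook is at about (0.535, -0.108) with its mouth towards +x, yaw about 4-5°. The ring bar is at (0.650, -0.047), yaw 7°.

The silver tubes are at topc (353,366) and (261,388); two yellow and one red look-alike stand among them. The crops show the two silver ones match the description. Moving now.

```bash
cat > go.py <<'E'
import sys
from h import *
def go(x,y,z,phi):
    s=r.sense();R=np.array(s['ee_rot']);d=R.T@(np.array([x,y,z])-s['tcp_pos'])
    p0=np.degrees(np.arctan2(R[1,1],R[0,1]));dp=(phi-p0+180)%360-180
    print('t',s['time_s'],'pos',s['tcp_pos'].round(4),'phi',p0.round(2),'tilt',np.degrees(np.arccos(-R[2,0])).round(2),'F',s['wrist_force'].round(1),'w',round(s['gripper_width']*87,1),'J',s['joints'].round(0))
    print('-> txyz',(d/.75).round(4),'ax',round(-dp/180,4),'mm',np.linalg.norm(d)*1000)
if __name__=='__main__': go(*map(float,sys.argv[1:5]))
E
python3 go.py .535 -.108 .23 -85
```

```text
t 2.1 pos [0.2392 0.5774 0.2416] phi -112.51 tilt 0.0 F [ 0.2  0.1 -0. ] w 87.1 J [ 82.  22.   0.  -0. -68. -15.]
-> txyz [ 0.0154  0.6933 -0.7142] ax -0.1528 mm 746.5857249981906
```

>>> {"name": "play_rows", "arguments": {
  "commands": [
    {"fingers": -0.4,"tx": 0.015,"ty": 0.693,"tz": -0.714,"ax": -0.153,"ay": 0,"az": 0},
    {"fingers": -0.4,"tx": 0.015,"ty": 0.693,"tz": -0.714,"ax": -0.153,"ay": 0,"az": 0},
    {"fingers": -0.4,"tx": 0.015,"ty": 0.693,"tz": -0.714,"ax": -0.153,"ay": 0,"az": 0},
    {"fingers": -0.4,"tx": 0.015,"ty": 0.693,"tz": -0.714,"ax": -0.153,"ay": 0,"az": 0},
    {"fingers": -0.4,"tx": 0.015,"ty": 0.693,"tz": -0.714,"ax": -0.153,"ay": 0,"az": 0}
  ]
}}

```text
time_s: 2.52
tcp_pos: [0.3221, 0.3844, 0.2385]
ee_rot: [[0.0, 0.092, -0.996], [0.0, -0.996, -0.092], [-1.0, -0.0, -0.0]]
wrist_force: [1.5, 0.4, 0.7]
gripper_width: 0.738
```

```bash
python3 go.py .535 -.108 .23 -85
```

```text
t 2.5167 pos [0.3221 0.3844 0.2385] phi -84.7 tilt 0.03 F [1.5 0.4 0.7] w 64.2 J [ 69.  10. -17.   0. -63.  27.]
-> txyz [ 0.0112  0.6799 -0.2221] ax 0.0017 mm 536.5005848922691
```

>>> {"name": "play_rows", "arguments": {
  "commands": [
    {"fingers": -0.4,"tx": 0.004,"ty": 0.253,"tz": -0.083,"ax": 0,"ay": 0,"az": 0},
    {"fingers": -0.4,"tx": 0.004,"ty": 0.253,"tz": -0.083,"ax": 0,"ay": 0,"az": 0},
    {"fingers": -0.4,"tx": 0.004,"ty": 0.253,"tz": -0.083,"ax": 0,"ay": 0,"az": 0},
    {"fingers": -0.4,"tx": 0.004,"ty": 0.253,"tz": -0.083,"ax": 0,"ay": 0,"az": 0},
    {"fingers": -0.4,"tx": 0.004,"ty": 0.253,"tz": -0.083,"ax": 0,"ay": 0,"az": 0}
  ]
}}

```text
time_s: 2.93
tcp_pos: [0.4007, 0.2001, 0.2358]
ee_rot: [[0.001, 0.087, -0.996], [0.0, -0.996, -0.087], [-1.0, -0.0, -0.001]]
wrist_force: [-0.2, 0.1, -0.1]
gripper_width: 0.701
```

>>> {"name": "play_rows", "arguments": {
  "commands": [
    {"fingers": -0.4,"tx": 0.004,"ty": 0.253,"tz": -0.083,"ax": 0,"ay": 0,"az": 0},
    {"fingers": -0.4,"tx": 0.004,"ty": 0.253,"tz": -0.083,"ax": 0,"ay": 0,"az": 0},
    {"fingers": -0.4,"tx": 0.004,"ty": 0.253,"tz": -0.083,"ax": 0,"ay": 0,"az": 0},
    {"fingers": -0.4,"tx": 0.004,"ty": 0.253,"tz": -0.083,"ax": 0,"ay": 0,"az": 0},
    {"fingers": -0.4,"tx": 0.004,"ty": 0.253,"tz": -0.083,"ax": 0,"ay": 0,"az": 0}
  ]
}}

```text
time_s: 3.35
tcp_pos: [0.4797, 0.0165, 0.2328]
ee_rot: [[0.001, 0.087, -0.996], [0.0, -0.996, -0.087], [-1.0, 0.0, -0.001]]
wrist_force: [0.9, 0.7, 0.6]
gripper_width: 0.698
```

```bash
python3 go.py .535 -.108 .23 -85
```

```text
t 3.35 pos [0.4797 0.0165 0.2328] phi -85.02 tilt 0.05 F [0.9 0.7 0.6] w 60.7 J [ 21.   8. -20.   0. -62.  74.]
-> txyz [ 0.0037  0.1717 -0.0591] ax -0.0001 mm 136.24167067064914
```

>>> {"name": "play_rows", "arguments": {
  "commands": [
    {"fingers": -0.4,"tx": 0.004,"ty": 0.172,"tz": -0.059,"ax": 0,"ay": 0,"az": 0},
    {"fingers": -0.4,"tx": 0.004,"ty": 0.172,"tz": -0.059,"ax": 0,"ay": 0,"az": 0},
    {"fingers": -0.4,"tx": 0.004,"ty": 0.172,"tz": -0.059,"ax": 0,"ay": 0,"az": 0},
    {"fingers": -0.4,"tx": 0.004,"ty": 0.172,"tz": -0.059,"ax": 0,"ay": 0,"az": 0},
    {"fingers": -0.4,"tx": 0.004,"ty": 0.172,"tz": -0.059,"ax": 0,"ay": 0,"az": 0}
  ]
}}

```text
time_s: 3.77
tcp_pos: [0.5352, -0.1083, 0.2287]
ee_rot: [[-0.001, 0.083, -0.997], [-0.0, -0.997, -0.083], [-1.0, 0.0, 0.001]]
wrist_force: [-0.0, -0.1, 0.4]
gripper_width: 0.703
```

>>> {"name": "play_rows", "arguments": {
  "commands": [
    {"fingers": -0.4,"tx": 0.04,"ty": 0,"tz": 0,"ax": 0,"ay": 0,"az": 0},
    {"fingers": -0.4,"tx": 0.08,"ty": 0,"tz": 0,"ax": 0,"ay": 0,"az": 0},
    {"fingers": -0.4,"tx": 0.113,"ty": 0,"tz": 0,"ax": 0,"ay": 0,"az": 0},
    {"fingers": -0.4,"tx": 0.113,"ty": 0,"tz": 0,"ax": 0,"ay": 0,"az": 0}
  ]
}}

```text
time_s: 4.1
tcp_pos: [0.5304, -0.1045, 0.1399]
ee_rot: [[-0.011, 0.087, -0.996], [0.001, -0.996, -0.087], [-1.0, -0.002, 0.011]]
wrist_force: [-1.2, 1.2, -0.4]
gripper_width: 0.7
```

```bash
python3 go.py .535 -.108 .145 -85; python3 - <<'E'
from h import *
def cr(p,x,y,w,h,s): return cv2.resize(p['image'][y:y+h,x:x+w,::-1],(int(w*s),int(h*s)),interpolation=cv2.INTER_CUBIC)
p=viewer.capture('side');s=viewer.capture('top')
cv2.imwrite('pics/g.png',np.hstack([cr(p,235,125,80,80,5),cr(s,260,150,80,80,5)]))
E
```

```text
t 4.1 pos [ 0.5304 -0.1045  0.1399] phi -84.98 tilt 0.63 F [-1.2  1.2 -0.4] w 60.9 J [  6.  20. -19.  -0. -52.  89.]
-> txyz [-0.0069  0.0052 -0.0056] ax 0.0001 mm 7.729242671798561
```

View pics/g.png

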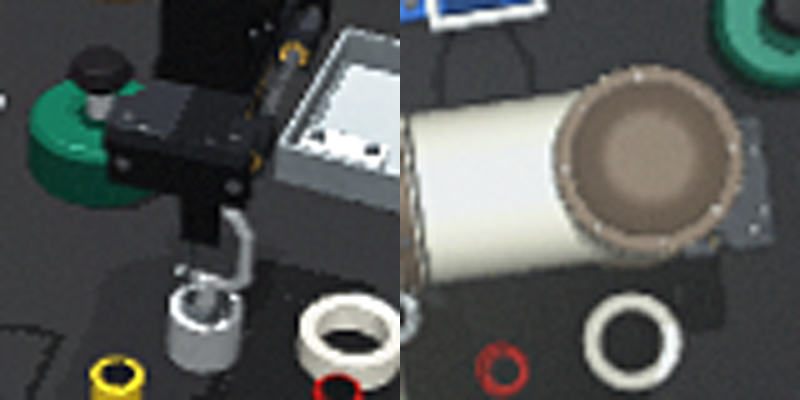

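```bash
python3 go.py .535 -.108 .145 -85
```

```text
t 4.2 pos [ 0.5344 -0.1049  0.1449] phi -84.87 tilt 0.07 F [-0.   1.   0.2] w 60.6 J [  6.  20. -19.   0. -52.  89.]
-> txyz [-0.0001  0.0042 -0.0005] ax 0.0007 mm 3.2068935029895353
```

>>> {"name": "play_rows", "arguments": {
  "commands": [
    {"fingers": 1,"tx": 0,"ty": 0,"tz": 0,"ax": 0,"ay": 0,"az": 0},
    {"fingers": 1,"tx": 0,"ty": 0,"tz": 0,"ax": 0,"ay": 0,"az": 0},
    {"fingers": 1,"tx": 0,"ty": 0,"tz": 0,"ax": 0,"ay": 0,"az": 0},
    {"fingers": 1,"tx": 0,"ty": 0,"tz": 0,"ax": 0,"ay": 0,"az": 0},
    {"fingers": 1,"tx": 0,"ty": 0,"tz": 0,"ax": 0,"ay": 0,"az": 0}
  ]
}}

```text
time_s: 4.62
tcp_pos: [0.5348, -0.1055, 0.1455]
ee_rot: [[0.002, 0.088, -0.996], [0.0, -0.996, -0.088], [-1.0, 0.0, -0.002]]
wrist_force: [0.2, 0.5, -0.6]
gripper_width: 0.403
```

>>> {"name": "play_rows", "arguments": {
  "commands": [
    {"fingers": 1,"tx": 0,"ty": 0,"tz": 0,"ax": 0,"ay": 0,"az": 0},
    {"fingers": 1,"tx": -0.01,"ty": 0,"tz": 0,"ax": 0,"ay": 0,"az": 0},
    {"fingers": 1,"tx": -0.02,"ty": 0,"tz": 0,"ax": 0,"ay": 0,"az": 0}
  ]
}}

```text
time_s: 4.87
tcp_pos: [0.5342, -0.1057, 0.1599]
ee_rot: [[-0.001, 0.088, -0.996], [-0.0, -0.996, -0.088], [-1.0, 0.0, 0.001]]
wrist_force: [0.1, 0.5, -0.2]
gripper_width: 0.176
```

```bash
python3 go.py .535 -.108 .145 -85
```

```text
t 4.8667 pos [ 0.5342 -0.1057  0.1599] phi -84.96 tilt 0.07 F [ 0.1  0.5 -0.2] w 15.3 J [  6.  19. -18.   0. -54.  89.]
-> txyz [ 0.0199  0.0031 -0.0008] ax 0.0002 mm 15.123944961323021
```

>>> {"name": "play_rows", "arguments": {
  "commands": [
    {"fingers": 0.5,"tx": 0.01,"ty": 0,"tz": 0,"ax": 0,"ay": 0,"az": 0},
    {"fingers": 0.5,"tx": 0.021,"ty": 0,"tz": 0,"ax": 0,"ay": 0,"az": 0},
    {"fingers": 0.5,"tx": 0.021,"ty": 0,"tz": 0,"ax": 0,"ay": 0,"az": 0},
    {"fingers": 1,"tx": 0.021,"ty": 0,"tz": 0,"ax": 0,"ay": 0,"az": 0},
    {"fingers": 1,"tx": 0.021,"ty": 0,"tz": 0,"ax": 0,"ay": 0,"az": 0}
  ]
}}

```text
time_s: 5.28
tcp_pos: [0.5341, -0.1057, 0.1434]
ee_rot: [[-0.001, 0.088, -0.996], [-0.0, -0.996, -0.088], [-1.0, 0.0, 0.001]]
wrist_force: [-0.6, -0.2, 0.2]
gripper_width: 0.167
```

>>> {"name": "play_rows", "arguments": {
  "commands": [
    {"fingers": 1,"tx": 0,"ty": 0,"tz": 0,"ax": 0,"ay": 0,"az": 0},
    {"fingers": 1,"tx": 0,"ty": 0,"tz": 0,"ax": 0,"ay": 0,"az": 0},
    {"fingers": 1,"tx": 0,"ty": 0,"tz": 0,"ax": 0,"ay": 0,"az": 0},
    {"fingers": 1,"tx": 0,"ty": 0,"tz": 0,"ax": 0,"ay": 0,"az": 0}
  ]
}}

```text
time_s: 5.62
tcp_pos: [0.5342, -0.1055, 0.1436]
ee_rot: [[-0.001, 0.088, -0.996], [0.0, -0.996, -0.088], [-1.0, -0.0, 0.001]]
wrist_force: [-0.6, 0.3, -2.7]
gripper_width: 0.139
```

```bash
python3 go.py .535 -.108 .145 -85
```

```text
t 5.6167 pos [ 0.5342 -0.1055  0.1436] phi -84.97 tilt 0.05 F [-0.6  0.3 -2.7] w 12.1 J [  6.  20. -19.  -0. -52.  89.]
-> txyz [-0.0019  0.0034 -0.0008] ax 0.0001 mm 2.986882068194643
```

>>> {"name": "play_rows", "arguments": {
  "commands": [
    {"fingers": 1,"tx": -0.03,"ty": 0,"tz": 0,"ax": 0,"ay": 0,"az": 0},
    {"fingers": 1,"tx": -0.06,"ty": 0,"tz": 0,"ax": 0,"ay": 0,"az": 0},
    {"fingers": 1,"tx": -0.09,"ty": 0,"tz": 0,"ax": 0,"ay": 0,"az": 0},
    {"fingers": 1,"tx": -0.124,"ty": 0,"tz": 0,"ax": 0,"ay": 0,"az": 0},
    {"fingers": 1,"tx": -0.124,"ty": 0,"tz": 0,"ax": 0,"ay": 0,"az": 0}
  ]
}}

```text
time_s: 6.03
tcp_pos: [0.5374, -0.1059, 0.2425]
ee_rot: [[0.011, 0.089, -0.996], [-0.001, -0.996, -0.089], [-1.0, 0.002, -0.011]]
wrist_force: [1.7, -0.0, -0.6]
gripper_width: 0.138
```

```bash
python3 go.py .600 -.053 .2366 -82.8
```

```text
t 6.0333 pos [ 0.5374 -0.1059  0.2425] phi -84.9 tilt 0.64 F [ 1.7 -0.  -0.6] w 12.0 J [  6.  14. -11.   0. -64.  89.]
-> txyz [ 0.0087 -0.0628 -0.0893] ax -0.0117 mm 82.13983773821933
```

>>> {"name": "play_rows", "arguments": {
  "commands": [
    {"fingers": 1,"tx": 0,"ty": -0.015,"tz": -0.023,"ax": -0.012,"ay": 0,"az": 0},
    {"fingers": 1,"tx": 0,"ty": -0.03,"tz": -0.047,"ax": -0.012,"ay": 0,"az": 0},
    {"fingers": 1,"tx": 0,"ty": -0.0625,"tz": -0.0935,"ax": -0.012,"ay": 0,"az": 0},
    {"fingers": 1,"tx": 0,"ty": -0.0625,"tz": -0.0935,"ax": -0.012,"ay": 0,"az": 0},
    {"fingers": 1,"tx": 0,"ty": -0.0625,"tz": -0.0935,"ax": -0.012,"ay": 0,"az": 0}
  ]
}}

```text
time_s: 6.45
tcp_pos: [0.6009, -0.0513, 0.2349]
ee_rot: [[-0.002, 0.127, -0.992], [0.0, -0.992, -0.127], [-1.0, -0.0, 0.002]]
wrist_force: [0.1, 0.3, -1.9]
gripper_width: 0.131
```

```bash
python3 - <<'E'
from h import *
from go import go
def cr(p,x,y,w,h,s): return cv2.resize(p['image'][y:y+h,x:x+w,::-1],(int(w*s),int(h*s)),interpolation=cv2.INTER_CUBIC)
p=viewer.capture('side');p=viewer.capture('side');p=viewer.capture('side')
go(.600,-.053,.2366,-82.8)
cv2.imwrite('pics/r.png',cr(p,190,110,70,80,7.4))
b=np.array([.6498,-.047,.17]);yy=np.array([-.125,.992,0]);xx=np.array([.992,.125,0]);s=r.sense()
q=(np.array([proj(p,b+yy*.032)[0],proj(p,b-yy*.032)[0],proj(p,np.array([.6,-.053,.2366-.0345-.0215])+xx*.016)[0]])-[190,110])*7.4
print(q.round(0).tolist())
E
```

```text
t 6.6 pos [ 0.5993 -0.053   0.236 ] phi -82.82 tilt 0.12 F [-0.8 -0.6 -2.6] w 11.7 J [ 10.  20.  -3.  -0. -67.  87.]
-> txyz [-0.0007  0.0001 -0.001 ] ax -0.0001 mm 0.9216346897282799
[[271.0, 355.0], [329.0, 254.0], [388.0, 298.0]]
```

View pics/r.png

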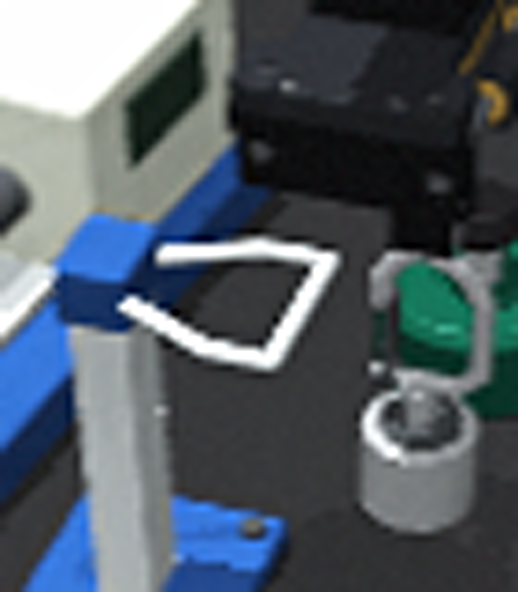

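>>> {"name": "play_rows", "arguments": {
  "commands": [
    {"fingers": 1,"tx": 0,"ty": 0,"tz": -0.013,"ax": 0,"ay": 0,"az": 0},
    {"fingers": 1,"tx": 0,"ty": 0,"tz": -0.026,"ax": 0,"ay": 0,"az": 0},
    {"fingers": 1,"tx": 0,"ty": 0,"tz": -0.036,"ax": 0,"ay": 0,"az": 0},
    {"fingers": 1,"tx": 0,"ty": 0,"tz": -0.044,"ax": 0,"ay": 0,"az": 0},
    {"fingers": 1,"tx": 0,"ty": 0,"tz": -0.052,"ax": 0,"ay": 0,"az": 0}
  ]
}}

```text
time_s: 7.02
tcp_pos: [0.6384, -0.0482, 0.2363]
ee_rot: [[-0.004, 0.125, -0.992], [-0.0, -0.992, -0.125], [-1.0, -0.0, 0.004]]
wrist_force: [-3.0, -0.6, -2.5]
gripper_width: 0.134
```

>>> {"name": "play_rows", "arguments": {
  "commands": [
    {"fingers": 1,"tx": 0,"ty": 0,"tz": -0.006,"ax": 0,"ay": 0,"az": 0},
    {"fingers": 1,"tx": 0,"ty": 0,"tz": -0.012,"ax": 0,"ay": 0,"az": 0},
    {"fingers": 1,"tx": 0,"ty": 0,"tz": -0.016,"ax": 0,"ay": 0,"az": 0},
    {"fingers": 1,"tx": 0,"ty": 0,"tz": -0.016,"ax": 0,"ay": 0,"az": 0}
  ]
}}

```text
time_s: 7.35
tcp_pos: [0.6514, -0.0462, 0.2362]
ee_rot: [[-0.0, 0.125, -0.992], [0.0, -0.992, -0.125], [-1.0, -0.0, 0.0]]
wrist_force: [-2.1, -0.5, -4.1]
gripper_width: 0.138
```

```bash
python3 - <<'E'
from h import *
from go import go
def cr(p,x,y,w,h,s): return cv2.resize(p['image'][y:y+h,x:x+w,::-1],(int(w*s),int(h*s)),interpolation=cv2.INTER_CUBIC)
p=viewer.capture('side')
go(.6498,-.047,.2046,-82.8)
cv2.imwrite('pics/r2.png',cr(p,195,115,56,60,9))
E
```

```text
t 7.4 pos [ 0.6513 -0.0462  0.2362] phi -82.81 tilt 0.02 F [-1.1 -0.6 -5.6] w 11.6 J [ 10.  25.   4.  -0. -69.  87.]
-> txyz [0.0422 0.0008 0.0021] ax -0.0 mm 31.688336328043
```

View pics/r2.png

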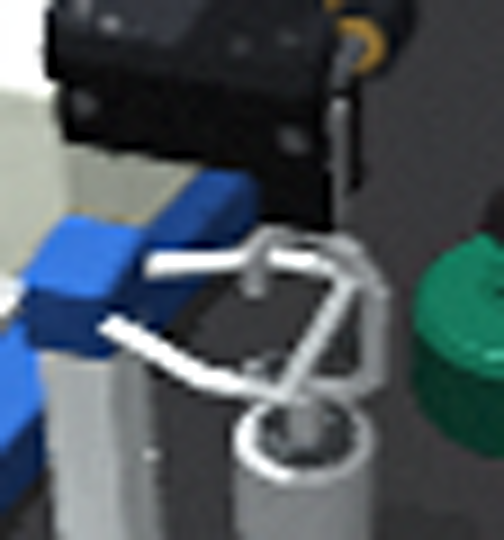

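>>> {"name": "play_rows", "arguments": {
  "commands": [
    {"fingers": 1,"tx": 0.01,"ty": 0,"tz": 0,"ax": 0,"ay": 0,"az": 0},
    {"fingers": 1,"tx": 0.02,"ty": 0,"tz": 0,"ax": 0,"ay": 0,"az": 0},
    {"fingers": 1,"tx": 0.03,"ty": 0,"tz": 0,"ax": 0,"ay": 0,"az": 0},
    {"fingers": 1,"tx": 0.036,"ty": 0,"tz": 0.001,"ax": 0,"ay": 0,"az": 0},
    {"fingers": 1,"tx": 0.036,"ty": 0,"tz": 0.001,"ax": 0,"ay": 0,"az": 0}
  ]
}}

```text
time_s: 7.82
tcp_pos: [0.6498, -0.0463, 0.2085]
ee_rot: [[-0.001, 0.125, -0.992], [0.0, -0.992, -0.125], [-1.0, -0.0, 0.001]]
wrist_force: [-0.6, 0.1, -2.6]
gripper_width: 0.142
```

>>> {"name": "play_rows", "arguments": {
  "commands": [
    {"fingers": 1,"tx": 0.002,"ty": 0,"tz": 0,"ax": 0,"ay": 0,"az": 0},
    {"fingers": 1,"tx": 0.004,"ty": 0,"tz": 0,"ax": 0,"ay": 0,"az": 0},
    {"fingers": 1,"tx": 0.004,"ty": 0,"tz": 0,"ax": 0,"ay": 0,"az": 0}
  ]
}}

```text
time_s: 8.07
tcp_pos: [0.6503, -0.0464, 0.2071]
ee_rot: [[0.001, 0.125, -0.992], [0.0, -0.992, -0.125], [-1.0, -0.0, -0.001]]
wrist_force: [-0.0, 0.4, -3.0]
gripper_width: 0.136
```

```bash
python3 go.py .6498 -.047 .2046 -82.8
```

```text
t 8.0667 pos [ 0.6503 -0.0464  0.2071] phi -82.8 tilt 0.05 F [-0.   0.4 -3. ] w 11.9 J [ 10.  26.   2.   0. -66.  87.]
-> txyz [0.0033 0.0008 0.0008] ax -0.0 mm 2.61838655721628
```

>>> {"name": "play_rows", "arguments": {
  "commands": [
    {"fingers": 1,"tx": 0.0015,"ty": 0,"tz": 0,"ax": 0,"ay": 0,"az": 0},
    {"fingers": 1,"tx": 0.003,"ty": 0,"tz": 0,"ax": 0,"ay": 0,"az": 0},
    {"fingers": 1,"tx": 0.003,"ty": 0,"tz": 0,"ax": 0,"ay": 0,"az": 0}
  ]
}}

```text
time_s: 8.32
tcp_pos: [0.6506, -0.0465, 0.2062]
ee_rot: [[0.002, 0.126, -0.992], [-0.0, -0.992, -0.126], [-1.0, 0.001, -0.002]]
wrist_force: [-1.5, 0.7, 2.2]
gripper_width: 0.138
```

```bash
python3 - <<'E'
from h import *
from go import go
def cr(p,x,y,w,h,s): return cv2.resize(p['image'][y:y+h,x:x+w,::-1],(int(w*s),int(h*s)),interpolation=cv2.INTER_CUBIC)
p=viewer.capture('side')
go(.6498,-.047,.2046,-82.8)
cv2.imwrite('pics/r3.png',cr(p,195,115,56,60,9))
E
```

```text
t 8.3667 pos [ 0.6506 -0.0464  0.2061] phi -82.78 tilt 0.13 F [-1.2  0.5  2.6] w 11.7 J [ 10.  26.   2.   0. -65.  87.]
-> txyz [0.002  0.0006 0.0012] ax 0.0001 mm 1.8339411707636448
```

View pics/r3.png

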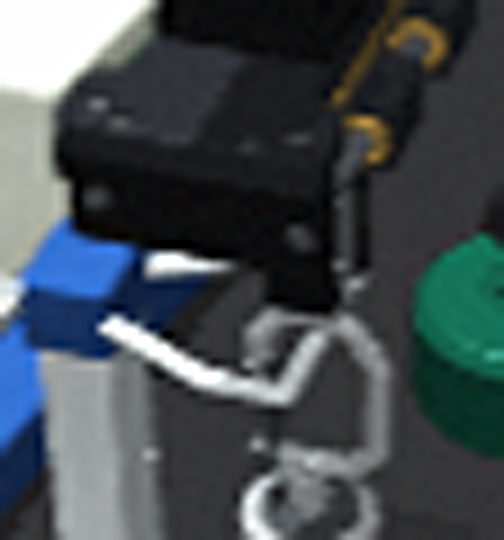

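>>> {"name": "play_rows", "arguments": {
  "commands": [
    {"fingers": 1,"tx": 0,"ty": 0,"tz": 0,"ax": 0,"ay": 0,"az": 0},
    {"fingers": 0.3,"tx": 0,"ty": 0,"tz": 0,"ax": 0,"ay": 0,"az": 0},
    {"fingers": 0.3,"tx": 0,"ty": 0,"tz": 0,"ax": 0,"ay": 0,"az": 0},
    {"fingers": 0.3,"tx": 0,"ty": 0,"tz": 0,"ax": 0,"ay": 0,"az": 0},
    {"fingers": 0.3,"tx": 0,"ty": 0,"tz": 0,"ax": 0,"ay": 0,"az": 0}
  ]
}}

```text
time_s: 8.78
tcp_pos: [0.65, -0.0465, 0.2042]
ee_rot: [[-0.001, 0.125, -0.992], [-0.0, -0.992, -0.125], [-1.0, -0.0, 0.001]]
wrist_force: [0.1, -0.1, 0.0]
gripper_width: 0.318
```

>>> {"name": "play_rows", "arguments": {
  "commands": [
    {"fingers": 0.3,"tx": 0,"ty": 0,"tz": 0,"ax": 0,"ay": 0,"az": 0},
    {"fingers": 0.3,"tx": -0.03,"ty": 0,"tz": 0,"ax": 0,"ay": 0,"az": 0},
    {"fingers": 0.0,"tx": -0.07,"ty": 0,"tz": 0,"ax": 0,"ay": 0,"az": 0},
    {"fingers": -0.2,"tx": -0.1,"ty": 0,"tz": 0,"ax": 0,"ay": 0,"az": 0},
    {"fingers": -0.2,"tx": -0.1,"ty": 0,"tz": 0,"ax": 0,"ay": 0,"az": 0}
  ]
}}

```text
time_s: 9.2
tcp_pos: [0.6526, -0.0468, 0.2859]
ee_rot: [[0.011, 0.126, -0.992], [-0.001, -0.992, -0.126], [-1.0, 0.002, -0.011]]
wrist_force: [1.0, -0.4, 1.2]
gripper_width: 0.489
```

```bash
python3 go.py .472 .0185 .15 -60;python3 go.py .472 .0185 .15 0
```

```text
t 9.2 pos [ 0.6526 -0.0468  0.2859] phi -82.77 tilt 0.64 F [ 1.  -0.4  1.2] w 42.6 J [ 10.  23.   9.   0. -75.  87.]
-> txyz [ 0.1785 -0.117   0.2299] ax -0.1265 mm 235.24367295859543
t 9.2 pos [ 0.6526 -0.0468  0.2859] phi -82.77 tilt 0.64 F [ 1.  -0.4  1.2] w 42.6 J [ 10.  23.   9.   0. -75.  87.]
-> txyz [ 0.1785 -0.117   0.2299] ax -0.4598 mm 235.24367295859543
```

>>> {"name": "play_rows", "arguments": {
  "commands": [
    {"fingers": -0.3,"tx": 0,"ty": -0.058,"tz": 0.115,"ax": 0,"ay": 0,"az": 0},
    {"fingers": -0.3,"tx": 0.05,"ty": -0.116,"tz": 0.2276,"ax": 0,"ay": 0,"az": 0},
    {"fingers": -0.3,"tx": 0.1785,"ty": -0.116,"tz": 0.2276,"ax": 0,"ay": 0,"az": 0},
    {"fingers": -0.3,"tx": 0.1785,"ty": -0.116,"tz": 0.2276,"ax": 0,"ay": 0,"az": 0},
    {"fingers": -0.3,"tx": 0.1785,"ty": -0.116,"tz": 0.2276,"ax": 0,"ay": 0,"az": 0}
  ]
}}

```text
time_s: 9.62
tcp_pos: [0.4934, 0.0097, 0.1752]
ee_rot: [[0.002, 0.125, -0.992], [0.001, -0.992, -0.125], [-1.0, -0.001, -0.002]]
wrist_force: [-0.0, 0.9, -1.3]
gripper_width: 0.647
```

```bash
python3 - <<'E'
from h import *
from go import go
p=viewer.capture('side')
go(.472,.0185,.05,-82.8)
save(p,'k.png',(180,90,310,260),3.5)
E
```

```text
t 9.6667 pos [0.48   0.0076 0.1657] phi -82.92 tilt 1.36 F [-13.5  -2.3 -11.6] w 56.4 J [ 20.  13. -25.  -0. -54.  77.]
-> txyz [ 0.1544 -0.0158  0.0051] ax -0.0007 mm 116.50121819451142
```

View pics/k.png

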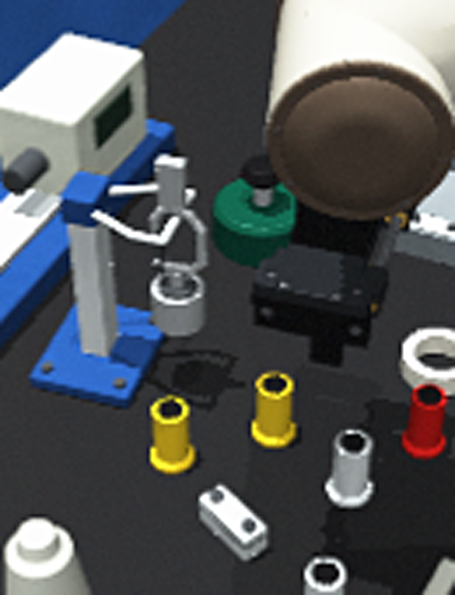

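>>> {"name": "play_rows", "arguments": {
  "commands": [
    {"fingers": -0.3,"tx": 0.07,"ty": -0.0158,"tz": 0.005,"ax": 0,"ay": 0,"az": 0},
    {"fingers": -0.3,"tx": 0.07,"ty": -0.0158,"tz": 0.005,"ax": 0,"ay": 0,"az": 0},
    {"fingers": -0.3,"tx": 0.07,"ty": -0.0158,"tz": 0.005,"ax": 0,"ay": 0,"az": 0},
    {"fingers": -0.3,"tx": 0.07,"ty": -0.0158,"tz": 0.005,"ax": 0,"ay": 0,"az": 0}
  ]
}}

```text
time_s: 10.0
tcp_pos: [0.49, 0.0207, 0.1233]
ee_rot: [[-0.001, 0.126, -0.992], [-0.001, -0.992, -0.126], [-1.0, 0.001, 0.001]]
wrist_force: [0.1, -0.5, 0.5]
gripper_width: 0.653
```

```bash
python3 go.py .472 .0185 .05 -82.8
```

```text
t 10.0 pos [0.49   0.0207 0.1233] phi -82.76 tilt 0.06 F [ 0.1 -0.5  0.5] w 56.8 J [ 21.  16. -27.   0. -46.  76.]
-> txyz [ 0.0978 -0.0002  0.0241] ax 0.0002 mm 75.5443559057577
```

>>> {"name": "play_rows", "arguments": {
  "commands": [
    {"fingers": -0.3,"tx": 0,"ty": 0,"tz": 0.024,"ax": 0,"ay": 0,"az": 0},
    {"fingers": -0.3,"tx": 0.05,"ty": 0,"tz": 0.024,"ax": 0,"ay": 0,"az": 0},
    {"fingers": -0.3,"tx": 0.0975,"ty": 0,"tz": 0.024,"ax": 0,"ay": 0,"az": 0},
    {"fingers": 0.2,"tx": 0.0975,"ty": 0,"tz": 0.024,"ax": 0,"ay": 0,"az": 0},
    {"fingers": 1,"tx": 0.0975,"ty": 0,"tz": 0.024,"ax": 0,"ay": 0,"az": 0}
  ]
}}

```text
time_s: 10.42
tcp_pos: [0.4725, 0.0182, 0.0506]
ee_rot: [[-0.001, 0.125, -0.992], [-0.001, -0.992, -0.125], [-1.0, 0.001, 0.001]]
wrist_force: [0.4, 0.5, 0.5]
gripper_width: 0.57
```

>>> {"name": "play_rows", "arguments": {
  "commands": [
    {"fingers": 1,"tx": 0,"ty": 0,"tz": 0,"ax": 0,"ay": 0,"az": 0},
    {"fingers": 1,"tx": 0,"ty": 0,"tz": 0,"ax": 0,"ay": 0,"az": 0},
    {"fingers": 1,"tx": 0,"ty": 0,"tz": 0,"ax": 0,"ay": 0,"az": 0},
    {"fingers": 1,"tx": 0,"ty": 0,"tz": 0,"ax": 0,"ay": 0,"az": 0},
    {"fingers": 1,"tx": 0,"ty": 0,"tz": 0,"ax": 0,"ay": 0,"az": 0}
  ]
}}

```text
time_s: 10.83
tcp_pos: [0.4732, 0.0188, 0.052]
ee_rot: [[0.004, 0.126, -0.992], [0.001, -0.992, -0.126], [-1.0, -0.0, -0.004]]
wrist_force: [-0.5, -0.1, 7.6]
gripper_width: 0.306
```

```bash
python3 go.py .454 .369 .16 -82.8
```

```text
t 10.8333 pos [0.4732 0.0188 0.052 ] phi -82.77 tilt 0.22 F [-0.5 -0.1  7.6] w 26.6 J [ 22.  21. -34.   0. -34.  75.]
-> txyz [-0.1437 -0.4665 -0.0339] ax 0.0002 mm 366.96986798096145
```

>>> {"name": "play_rows", "arguments": {
  "commands": [
    {"fingers": 1,"tx": -0.002,"ty": 0,"tz": 0,"ax": 0,"ay": 0,"az": 0},
    {"fingers": 1,"tx": -0.002,"ty": 0,"tz": 0,"ax": 0,"ay": 0,"az": 0}
  ]
}}

```text
time_s: 11.0
tcp_pos: [0.4719, 0.0185, 0.0523]
ee_rot: [[0.001, 0.125, -0.992], [0.0, -0.992, -0.125], [-1.0, -0.0, -0.001]]
wrist_force: [-0.2, -0.0, -1.1]
gripper_width: 0.31
```

```bash
python3 - <<'E'
from h import *
from go import go
p=viewer.capture('side');go(.454,.369,.16,-82.8)
for f in spotter.silhouettes('tube1_mid',p)[:6]:
    ys,xs=np.nonzero(f['region']);print(np.round(f['uv'],1),round(f['score'],2),len(xs),xs.min(),xs.max(),ys.min(),ys.max())
print('expect flange',proj(p,[[.472,.0185,.0],[.472,.0185,.028],[.472,.0185,.056]]).round(1).tolist())
save(p,'m.png',(235,160,325,250),6)
E
```

```text
t 11.05 pos [0.4717 0.0185 0.052 ] phi -82.81 tilt 0.02 F [-0.3  0.5  3.4] w 26.2 J [ 22.  21. -34.  -0. -35.  75.]
-> txyz [-0.1439 -0.4667 -0.0351] ax -0.0001 mm 367.1905847962376
[228.1 213.6] 0.69 203 224 234 204 224
[279.2 230.5] 0.58 50 274 284 229 234
[259.3 205.1] 0.54 133 253 262 198 216
[204.7 180.6] 0.5 1331 189 234 139 205
expect flange [[279.5, 229.3], [280.1, 222.6], [280.7, 215.6]]
```

View pics/m.png

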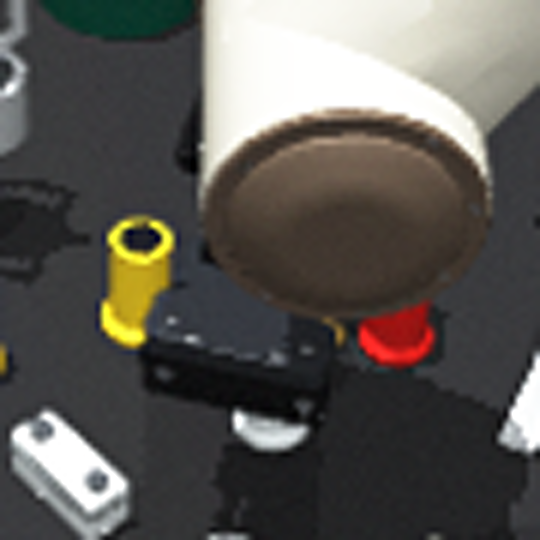

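>>> {"name": "play_rows", "arguments": {
  "commands": [
    {"fingers": 1,"tx": -0.03,"ty": 0,"tz": 0,"ax": 0,"ay": 0,"az": 0},
    {"fingers": 1,"tx": -0.08,"ty": 0,"tz": 0,"ax": 0,"ay": 0,"az": 0},
    {"fingers": 1,"tx": -0.12,"ty": -0.03,"tz": -0.005,"ax": 0,"ay": 0,"az": 0},
    {"fingers": 1,"tx": -0.144,"ty": -0.075,"tz": -0.012,"ax": 0,"ay": 0,"az": 0},
    {"fingers": 1,"tx": -0.144,"ty": -0.125,"tz": -0.02,"ax": 0,"ay": 0,"az": 0}
  ]
}}

```text
time_s: 11.52
tcp_pos: [0.477, 0.1146, 0.1642]
ee_rot: [[0.008, 0.123, -0.992], [0.004, -0.992, -0.123], [-1.0, -0.003, -0.008]]
wrist_force: [1.3, 0.1, -0.7]
gripper_width: 0.302
```

>>> {"name": "play_rows", "arguments": {
  "commands": [
    {"fingers": 1,"tx": 0,"ty": -0.05,"tz": -0.008,"ax": 0,"ay": 0,"az": 0},
    {"fingers": 1,"tx": 0,"ty": -0.1,"tz": -0.016,"ax": 0,"ay": 0,"az": 0},
    {"fingers": 1,"tx": 0,"ty": -0.15,"tz": -0.024,"ax": 0,"ay": 0,"az": 0},
    {"fingers": 1,"tx": 0,"ty": -0.2,"tz": -0.033,"ax": 0,"ay": 0,"az": 0},
    {"fingers": 1,"tx": 0,"ty": -0.24,"tz": -0.04,"ax": 0,"ay": 0,"az": 0}
  ]
}}

```text
time_s: 11.93
tcp_pos: [0.4817, 0.2982, 0.1593]
ee_rot: [[-0.0, 0.127, -0.992], [-0.0, -0.992, -0.127], [-1.0, 0.0, 0.0]]
wrist_force: [0.5, 0.1, -0.6]
gripper_width: 0.303
```

```bash
python3 go.py .4837 .3465 .12 -82.8
```

```text
t 11.9333 pos [0.4817 0.2982 0.1593] phi -82.73 tilt 0.03 F [ 0.5  0.1 -0.6] w 26.3 J [ 48.  21. -15.  -0. -55.  49.]
-> txyz [ 0.0524 -0.0636 -0.0108] ax 0.0004 mm 62.34924207065539
```

>>> {"name": "play_rows", "arguments": {
  "commands": [
    {"fingers": 1,"tx": 0.02,"ty": -0.045,"tz": -0.008,"ax": 0,"ay": 0,"az": 0},
    {"fingers": 1,"tx": 0.053,"ty": -0.0636,"tz": -0.011,"ax": 0,"ay": 0,"az": 0},
    {"fingers": 1,"tx": 0.053,"ty": -0.0636,"tz": -0.011,"ax": 0,"ay": 0,"az": 0}
  ]
}}

```text
time_s: 12.18
tcp_pos: [0.482, 0.3453, 0.1147]
ee_rot: [[-0.006, 0.127, -0.992], [-0.005, -0.992, -0.127], [-1.0, 0.004, 0.007]]
wrist_force: [-1.0, -0.6, -2.9]
gripper_width: 0.306
```

```bash
python3 - <<'E'
from h import *
from go import go
p=viewer.capture('side');go(.4837,.3465,.057,-82.8)
for f in spotter.silhouettes('tube1_mid',p)[:6]:
    ys,xs=np.nonzero(f['region']);print(np.round(f['uv'],1),round(f['score'],2),len(xs),xs.min(),xs.max(),ys.min(),ys.max())
q=r.sense()['tcp_pos'];print(proj(p,[q-[0,0,.052],q-[0,0,.024]]).round(1).tolist())
E
```

```text
t 12.2333 pos [0.4825 0.3439 0.1165] phi -82.72 tilt 0.43 F [-0.2 -1.2 -0.5] w 26.7 J [ 51.  26. -13.  -0. -51.  46.]
-> txyz [ 0.0793 -0.0036 -0.0025] ax 0.0004 mm 59.586330253874806
[258.  205.6] 0.52 198 252 263 198 217
[[220.1, 314.2], [219.4, 307.5]]
```

>>> {"name": "play_rows", "arguments": {
  "commands": [
    {"fingers": 1,"tx": 0.04,"ty": -0.002,"tz": -0.001,"ax": 0,"ay": 0,"az": 0},
    {"fingers": 1,"tx": 0.07,"ty": -0.002,"tz": -0.001,"ax": 0,"ay": 0,"az": 0},
    {"fingers": 1,"tx": 0.08,"ty": -0.002,"tz": -0.001,"ax": 0,"ay": 0,"az": 0},
    {"fingers": 1,"tx": 0.08,"ty": -0.002,"tz": -0.001,"ax": 0,"ay": 0,"az": 0}
  ]
}}

```text
time_s: 12.62
tcp_pos: [0.4844, 0.3438, 0.059]
ee_rot: [[-0.002, 0.124, -0.992], [-0.003, -0.992, -0.124], [-1.0, 0.003, 0.003]]
wrist_force: [-0.1, -0.0, -1.0]
gripper_width: 0.305
```

```bash
python3 go.py .4837 .3465 .056 -82.8
```

```text
t 12.6167 pos [0.4844 0.3438 0.059 ] phi -82.88 tilt 0.21 F [-0.1 -0.  -1. ] w 26.5 J [ 51.  30. -16.  -0. -44.  46.]
-> txyz [ 0.004  -0.0037  0.0005] ax -0.0004 mm 4.103672935386084
```

Lower 3 mm, release, and rise.

>>> {"name": "play_rows", "arguments": {
  "commands": [
    {"fingers": 1,"tx": 0.004,"ty": 0,"tz": 0,"ax": 0,"ay": 0,"az": 0},
    {"fingers": 0.05,"tx": 0.004,"ty": 0,"tz": 0,"ax": 0,"ay": 0,"az": 0},
    {"fingers": 0.05,"tx": 0.004,"ty": 0,"tz": 0,"ax": 0,"ay": 0,"az": 0},
    {"fingers": 0.05,"tx": 0.004,"ty": 0,"tz": 0,"ax": 0,"ay": 0,"az": 0},
    {"fingers": 0.05,"tx": 0.004,"ty": 0,"tz": 0,"ax": 0,"ay": 0,"az": 0}
  ]
}}

```text
time_s: 13.03
tcp_pos: [0.4854, 0.3461, 0.0582]
ee_rot: [[0.001, 0.125, -0.992], [0.001, -0.992, -0.125], [-1.0, -0.001, -0.002]]
wrist_force: [0.2, 0.7, 0.8]
gripper_width: 0.459
```

>>> {"name": "play_rows", "arguments": {
  "commands": [
    {"fingers": 0.05,"tx": -0.01,"ty": 0,"tz": 0,"ax": 0,"ay": 0,"az": 0},
    {"fingers": 0.05,"tx": -0.04,"ty": 0,"tz": 0,"ax": 0,"ay": 0,"az": 0},
    {"fingers": -0.3,"tx": -0.08,"ty": 0,"tz": 0,"ax": 0,"ay": 0,"az": 0},
    {"fingers": -0.3,"tx": -0.09,"ty": 0.03,"tz": 0,"ax": 0,"ay": 0,"az": 0},
    {"fingers": -0.3,"tx": -0.09,"ty": 0.08,"tz": 0.01,"ax": 0,"ay": 0,"az": 0}
  ]
}}

```text
time_s: 13.45
tcp_pos: [0.488, 0.2891, 0.1287]
ee_rot: [[0.008, 0.13, -0.991], [0.007, -0.992, -0.13], [-1.0, -0.006, -0.009]]
wrist_force: [1.5, -1.1, -0.7]
gripper_width: 0.606
```

```bash
python3 go.py .4455 .141 .12 -82.8
```

```text
t 13.45 pos [0.488  0.2891 0.1287] phi -82.54 tilt 0.62 F [ 1.5 -1.1 -0.7] w 52.8 J [ 47.  22. -17.   0. -50.  50.]
-> txyz [0.0098 0.1884 0.082 ] ax 0.0015 mm 154.2932571269253
```

>>> {"name": "play_rows", "arguments": {
  "commands": [
    {"fingers": -0.3,"tx": 0.006,"ty": 0.188,"tz": 0.082,"ax": 0,"ay": 0,"az": 0},
    {"fingers": -0.3,"tx": 0.006,"ty": 0.188,"tz": 0.082,"ax": 0,"ay": 0,"az": 0},
    {"fingers": -0.3,"tx": 0.006,"ty": 0.188,"tz": 0.082,"ax": 0,"ay": 0,"az": 0},
    {"fingers": -0.3,"tx": 0.006,"ty": 0.188,"tz": 0.082,"ax": 0,"ay": 0,"az": 0},
    {"fingers": -0.3,"tx": 0.006,"ty": 0.188,"tz": 0.082,"ax": 0,"ay": 0,"az": 0}
  ]
}}

```text
time_s: 13.87
tcp_pos: [0.4385, 0.1329, 0.1204]
ee_rot: [[-0.003, 0.121, -0.993], [-0.001, -0.993, -0.121], [-1.0, 0.001, 0.003]]
wrist_force: [-1.0, -0.3, -0.0]
gripper_width: 0.648
```

```bash
python3 - <<'E'
from h import *
from go import go
p=viewer.capture('side');go(.4455,.141,.051,-82.8)
for f in spotter.silhouettes('tube1_mid',p)[:6]:
    ys,xs=np.nonzero(f['region']);print(np.round(f['uv'],1),round(f['score'],2),len(xs),xs.min(),xs.max(),ys.min(),ys.max())
print(proj(p,[[.4855,.346,.031],[.4455,.141,.028]]).round(1).tolist())
E
```

```text
t 13.9167 pos [0.4406 0.1352 0.1209] phi -82.97 tilt 0.01 F [ 0.3  1.5 -0.6] w 56.4 J [ 37.  14. -31.  -0. -45.  60.]
-> txyz [ 0.0932 -0.0069 -0.0074] ax -0.0009 mm 70.31166489314722
[220.  324.2] 0.59 314 213 228 313 337
[260.  208.5] 0.57 193 252 263 197 218
[225.5 216.2] 0.54 214 223 234 204 225
[208.  182.9] 0.16 1316 190 228 139 205
[[219.7, 322.8], [272.3, 259.4]]
```

Tube A stands in the tray where expected, at (220,324). Next is tube B.

>>> {"name": "play_rows", "arguments": {
  "commands": [
    {"fingers": -0.3,"tx": 0,"ty": -0.007,"tz": -0.006,"ax": 0,"ay": 0,"az": 0},
    {"fingers": -0.3,"tx": 0.045,"ty": -0.007,"tz": -0.006,"ax": 0,"ay": 0,"az": 0},
    {"fingers": -0.3,"tx": 0.093,"ty": -0.007,"tz": -0.006,"ax": 0,"ay": 0,"az": 0},
    {"fingers": 0.2,"tx": 0.093,"ty": -0.007,"tz": -0.006,"ax": 0,"ay": 0,"az": 0},
    {"fingers": 1,"tx": 0.093,"ty": -0.007,"tz": -0.006,"ax": 0,"ay": 0,"az": 0}
  ]
}}

```text
time_s: 14.38
tcp_pos: [0.4454, 0.144, 0.0492]
ee_rot: [[-0.003, 0.127, -0.992], [-0.003, -0.992, -0.127], [-1.0, 0.002, 0.004]]
wrist_force: [-0.1, 0.3, 0.2]
gripper_width: 0.57
```

>>> {"name": "play_rows", "arguments": {
  "commands": [
    {"fingers": 1,"tx": 0,"ty": 0,"tz": 0,"ax": 0,"ay": 0,"az": 0},
    {"fingers": 1,"tx": 0,"ty": 0,"tz": 0,"ax": 0,"ay": 0,"az": 0},
    {"fingers": 1,"tx": 0,"ty": 0,"tz": 0,"ax": 0,"ay": 0,"az": 0},
    {"fingers": 1,"tx": 0,"ty": 0,"tz": 0,"ax": 0,"ay": 0,"az": 0},
    {"fingers": 1,"tx": 0,"ty": 0,"tz": 0,"ax": 0,"ay": 0,"az": 0}
  ]
}}

```text
time_s: 14.8
tcp_pos: [0.4465, 0.144, 0.0518]
ee_rot: [[0.003, 0.126, -0.992], [0.002, -0.992, -0.126], [-1.0, -0.002, -0.003]]
wrist_force: [0.1, 0.2, 4.1]
gripper_width: 0.306
```

```bash
python3 go.py .4311 .3717 .14 -82.8
```

```text
t 14.8 pos [0.4465 0.144  0.0518] phi -82.78 tilt 0.21 F [0.1 0.2 4.1] w 26.7 J [ 38.  21. -35.   0. -34.  59.]
-> txyz [-0.1171 -0.3039 -0.0182] ax 0.0001 mm 244.6334069238848
```

>>> {"name": "play_rows", "arguments": {
  "commands": [
    {"fingers": 1,"tx": -0.04,"ty": 0,"tz": 0,"ax": 0,"ay": 0,"az": 0},
    {"fingers": 1,"tx": -0.08,"ty": -0.01,"tz": 0,"ax": 0,"ay": 0,"az": 0},
    {"fingers": 1,"tx": -0.117,"ty": -0.04,"tz": 0,"ax": 0,"ay": 0,"az": 0},
    {"fingers": 1,"tx": -0.117,"ty": -0.09,"tz": -0.004,"ax": 0,"ay": 0,"az": 0},
    {"fingers": 1,"tx": -0.117,"ty": -0.14,"tz": -0.008,"ax": 0,"ay": 0,"az": 0}
  ]
}}

```text
time_s: 15.22
tcp_pos: [0.4389, 0.2495, 0.141]
ee_rot: [[0.004, 0.123, -0.992], [0.004, -0.992, -0.123], [-1.0, -0.004, -0.005]]
wrist_force: [0.7, -0.4, -1.5]
gripper_width: 0.306
```

>>> {"name": "play_rows", "arguments": {
  "commands": [
    {"fingers": 1,"tx": 0,"ty": -0.05,"tz": -0.004,"ax": 0,"ay": 0,"az": 0},
    {"fingers": 1,"tx": 0,"ty": -0.1,"tz": -0.008,"ax": 0,"ay": 0,"az": 0},
    {"fingers": 1,"tx": 0,"ty": -0.14,"tz": -0.01,"ax": 0,"ay": 0,"az": 0},
    {"fingers": 1,"tx": 0,"ty": -0.164,"tz": -0.01,"ax": 0,"ay": 0,"az": 0},
    {"fingers": 1,"tx": 0,"ty": -0.164,"tz": -0.01,"ax": 0,"ay": 0,"az": 0}
  ]
}}

```text
time_s: 15.63
tcp_pos: [0.4301, 0.3745, 0.1381]
ee_rot: [[0.001, 0.128, -0.992], [0.001, -0.992, -0.128], [-1.0, -0.001, -0.001]]
wrist_force: [0.7, -0.1, -0.8]
gripper_width: 0.306
```

```bash
python3 go.py .4311 .3717 .056 -82.8
```

```text
t 15.6333 pos [0.4301 0.3745 0.1381] phi -82.62 tilt 0.09 F [ 0.7 -0.1 -0.8] w 26.7 J [ 57.  22. -16.   0. -52.  40.]
-> txyz [ 0.1094  0.0039 -0.0007] ax 0.001 mm 82.12054144577131
```

>>> {"name": "play_rows", "arguments": {
  "commands": [
    {"fingers": 1,"tx": 0.04,"ty": 0.003,"tz": 0,"ax": 0,"ay": 0,"az": 0},
    {"fingers": 1,"tx": 0.08,"ty": 0.003,"tz": 0,"ax": 0,"ay": 0,"az": 0},
    {"fingers": 1,"tx": 0.1,"ty": 0.003,"tz": 0,"ax": 0,"ay": 0,"az": 0},
    {"fingers": 1,"tx": 0.109,"ty": 0.003,"tz": 0,"ax": 0,"ay": 0,"az": 0},
    {"fingers": 1,"tx": 0.109,"ty": 0.003,"tz": 0,"ax": 0,"ay": 0,"az": 0}
  ]
}}

```text
time_s: 16.05
tcp_pos: [0.4303, 0.3669, 0.0557]
ee_rot: [[-0.002, 0.124, -0.992], [-0.004, -0.992, -0.124], [-1.0, 0.003, 0.002]]
wrist_force: [-0.3, 0.4, -0.6]
gripper_width: 0.308
```

```bash
python3 go.py .4311 .3717 .056 -82.8
```

```text
t 16.05 pos [0.4303 0.3669 0.0557] phi -82.85 tilt 0.23 F [-0.3  0.4 -0.6] w 26.8 J [ 57.  28. -21.   0. -42.  40.]
-> txyz [-0.0005 -0.0063 -0.0019] ax -0.0003 mm 4.926244441946524
```

Release and rise. Clamp next: at (0.5387, 0.095), long axis at −25°, so the jaws go at φ = −115°.

>>> {"name": "play_rows", "arguments": {
  "commands": [
    {"fingers": 0.05,"tx": 0,"ty": 0,"tz": 0,"ax": 0,"ay": 0,"az": 0},
    {"fingers": 0.05,"tx": 0,"ty": 0,"tz": 0,"ax": 0,"ay": 0,"az": 0},
    {"fingers": 0.05,"tx": 0,"ty": 0,"tz": 0,"ax": 0,"ay": 0,"az": 0},
    {"fingers": 0.05,"tx": 0,"ty": 0,"tz": 0,"ax": 0,"ay": 0,"az": 0},
    {"fingers": 0.05,"tx": -0.02,"ty": 0,"tz": 0,"ax": 0,"ay": 0,"az": 0}
  ]
}}

```text
time_s: 16.47
tcp_pos: [0.4294, 0.3675, 0.0694]
ee_rot: [[-0.003, 0.124, -0.992], [-0.004, -0.992, -0.124], [-1.0, 0.003, 0.004]]
wrist_force: [-1.3, 0.2, -0.2]
gripper_width: 0.472
```

>>> {"name": "play_rows", "arguments": {
  "commands": [
    {"fingers": 0.05,"tx": -0.05,"ty": 0,"tz": 0,"ax": 0,"ay": 0,"az": 0},
    {"fingers": -0.2,"tx": -0.1,"ty": 0,"tz": 0,"ax": 0,"ay": 0,"az": 0},
    {"fingers": -0.2,"tx": -0.15,"ty": 0,"tz": 0,"ax": 0,"ay": 0,"az": 0},
    {"fingers": -0.2,"tx": -0.15,"ty": 0.05,"tz": 0,"ax": 0,"ay": 0,"az": 0},
    {"fingers": -0.2,"tx": -0.15,"ty": 0.1,"tz": 0,"ax": 0,"ay": 0,"az": 0}
  ]
}}

```text
time_s: 16.88
tcp_pos: [0.441, 0.2963, 0.1871]
ee_rot: [[0.005, 0.128, -0.992], [0.006, -0.992, -0.128], [-1.0, -0.005, -0.006]]
wrist_force: [-0.3, -1.1, -0.5]
gripper_width: 0.591
```

```bash
python3 go.py .5387 .095 .19 -115
```

```text
t 16.8833 pos [0.441  0.2963 0.1871] phi -82.62 tilt 0.45 F [-0.3 -1.1 -0.5] w 51.4 J [ 51.  16. -18.   0. -56.  46.]
-> txyz [-0.0048  0.2829 -0.0947] ax 0.1799 mm 223.7667058982186
```

>>> {"name": "play_rows", "arguments": {
  "commands": [
    {"fingers": -0.2,"tx": 0,"ty": 0.283,"tz": -0.095,"ax": 0.18,"ay": 0,"az": 0},
    {"fingers": -0.2,"tx": 0,"ty": 0.283,"tz": -0.095,"ax": 0.18,"ay": 0,"az": 0},
    {"fingers": -0.2,"tx": 0,"ty": 0.283,"tz": -0.095,"ax": 0.18,"ay": 0,"az": 0},
    {"fingers": -0.2,"tx": 0,"ty": 0.283,"tz": -0.095,"ax": 0.18,"ay": 0,"az": 0},
    {"fingers": -0.2,"tx": 0,"ty": 0.283,"tz": -0.095,"ax": 0.18,"ay": 0,"az": 0}
  ]
}}

```text
time_s: 17.3
tcp_pos: [0.531, 0.1052, 0.1846]
ee_rot: [[0.001, -0.43, -0.903], [0.001, -0.903, 0.43], [-1.0, -0.001, -0.001]]
wrist_force: [0.6, 0.3, 0.1]
gripper_width: 0.599
```

```bash
python3 - <<'E'
from h import *
from go import go
p=viewer.capture('side');go(.5387,.095,.08,-115)
for f in spotter.silhouettes('tube1_mid',p)[:6]:
    ys,xs=np.nonzero(f['region']);print(np.round(f['uv'],1),round(f['score'],2),len(xs),xs.min(),xs.max(),ys.min(),ys.max())
print(proj(p,[[.4855,.346,.031],[.430,.368,.031]]).round(1).tolist())
E
```

```text
t 17.35 pos [0.5331 0.0998 0.1844] phi -115.88 tilt 0.1 F [ 1.7 -2.4  0.9] w 52.5 J [ 28.  17. -16.   0. -57.  36.]
-> txyz [ 0.1392  0.0024 -0.0092] ax -0.0049 mm 104.61391275404213
[258.4 208.6] 0.73 186 252 263 199 217
[217.6 323.1] 0.66 352 212 228 312 337
[227.6 213.9] 0.57 191 223 233 204 224
[300.  209.3] 0.47 215 295 306 200 220
[194.6 261.4] 0.39 918 182 208 239 282
[[219.7, 322.8], [238.5, 341.7]]
```

>>> {"name": "play_rows", "arguments": {
  "commands": [
    {"fingers": -0.2,"tx": 0.04,"ty": 0.002,"tz": -0.009,"ax": -0.004,"ay": 0,"az": 0},
    {"fingers": -0.2,"tx": 0.09,"ty": 0.002,"tz": -0.009,"ax": -0.004,"ay": 0,"az": 0},
    {"fingers": -0.2,"tx": 0.139,"ty": 0.002,"tz": -0.009,"ax": -0.004,"ay": 0,"az": 0},
    {"fingers": -0.2,"tx": 0.139,"ty": 0.002,"tz": -0.009,"ax": -0.004,"ay": 0,"az": 0},
    {"fingers": -0.2,"tx": 0.139,"ty": 0.002,"tz": -0.009,"ax": -0.004,"ay": 0,"az": 0}
  ]
}}

```text
time_s: 17.82
tcp_pos: [0.5351, 0.1026, 0.0787]
ee_rot: [[-0.003, -0.413, -0.911], [-0.002, -0.911, 0.413], [-1.0, 0.003, 0.002]]
wrist_force: [0.7, -0.4, 0.9]
gripper_width: 0.599
```

```bash
python3 go.py .5387 .095 .025 -115
```

```text
t 17.8167 pos [0.5351 0.1026 0.0787] phi -114.42 tilt 0.24 F [ 0.7 -0.4  0.9] w 52.1 J [ 28.  25. -22.   0. -43.  38.]
-> txyz [ 0.0716  0.007  -0.0087] ax 0.0032 mm 54.32627269357536
```

>>> {"name": "play_rows", "arguments": {
  "commands": [
    {"fingers": -0.2,"tx": 0.0,"ty": 0.007,"tz": -0.008,"ax": 0.003,"ay": 0,"az": 0},
    {"fingers": -0.2,"tx": 0.035,"ty": 0.007,"tz": -0.008,"ax": 0.003,"ay": 0,"az": 0},
    {"fingers": -0.2,"tx": 0.06,"ty": 0.007,"tz": -0.008,"ax": 0.003,"ay": 0,"az": 0},
    {"fingers": -0.2,"tx": 0.07,"ty": 0.007,"tz": -0.008,"ax": 0.003,"ay": 0,"az": 0},
    {"fingers": 0.3,"tx": 0.07,"ty": 0.007,"tz": -0.008,"ax": 0.003,"ay": 0,"az": 0}
  ]
}}

```text
time_s: 18.23
tcp_pos: [0.5397, 0.0955, 0.0276]
ee_rot: [[0.001, -0.423, -0.906], [0.0, -0.906, 0.423], [-1.0, -0.0, -0.0]]
wrist_force: [0.2, 0.8, 0.5]
gripper_width: 0.571
```

>>> {"name": "play_rows", "arguments": {
  "commands": [
    {"fingers": 1,"tx": 0,"ty": 0,"tz": 0,"ax": 0,"ay": 0,"az": 0},
    {"fingers": 1,"tx": 0,"ty": 0,"tz": 0,"ax": 0,"ay": 0,"az": 0},
    {"fingers": 1,"tx": 0,"ty": 0,"tz": 0,"ax": 0,"ay": 0,"az": 0},
    {"fingers": 1,"tx": 0,"ty": 0,"tz": 0,"ax": 0,"ay": 0,"az": 0},
    {"fingers": 1,"tx": 0,"ty": 0,"tz": 0,"ax": 0,"ay": 0,"az": 0}
  ]
}}

```text
time_s: 18.65
tcp_pos: [0.5397, 0.0956, 0.028]
ee_rot: [[0.001, -0.423, -0.906], [0.0, -0.906, 0.423], [-1.0, -0.001, -0.001]]
wrist_force: [-0.6, 0.9, 3.5]
gripper_width: 0.248
```

>>> {"name": "play_rows", "arguments": {
  "commands": [
    {"fingers": 1,"tx": 0,"ty": 0,"tz": 0,"ax": 0,"ay": 0,"az": 0},
    {"fingers": 1,"tx": 0,"ty": 0,"tz": 0,"ax": 0,"ay": 0,"az": 0},
    {"fingers": 1,"tx": 0,"ty": 0,"tz": 0,"ax": 0,"ay": 0,"az": 0}
  ]
}}

```text
time_s: 18.9
tcp_pos: [0.5397, 0.0956, 0.0279]
ee_rot: [[0.001, -0.423, -0.906], [0.0, -0.906, 0.423], [-1.0, -0.001, -0.001]]
wrist_force: [-0.8, 0.1, 5.9]
gripper_width: 0.249
```

```bash
python3 go.py .4855 -.372 .26 -90
```

```text
t 18.9 pos [0.5397 0.0956 0.0279] phi -115.0 tilt 0.06 F [-0.8  0.1  5.9] w 21.6 J [ 27.  29. -25.   0. -36.  38.]
-> txyz [-0.3096  0.5954 -0.1983] ax -0.1389 mm 524.8209762953242
```

>>> {"name": "play_rows", "arguments": {
  "commands": [
    {"fingers": 1,"tx": -0.04,"ty": 0,"tz": 0,"ax": 0,"ay": 0,"az": 0},
    {"fingers": 1,"tx": -0.09,"ty": 0,"tz": 0,"ax": 0,"ay": 0,"az": 0},
    {"fingers": 1,"tx": -0.14,"ty": 0.01,"tz": 0,"ax": -0.03,"ay": 0,"az": 0},
    {"fingers": 1,"tx": -0.18,"ty": 0.04,"tz": -0.012,"ax": -0.06,"ay": 0,"az": 0},
    {"fingers": 1,"tx": -0.2,"ty": 0.08,"tz": -0.025,"ax": -0.095,"ay": 0,"az": 0}
  ]
}}

```text
time_s: 19.32
tcp_pos: [0.5332, 0.0343, 0.1814]
ee_rot: [[0.008, -0.129, -0.992], [0.002, -0.992, 0.129], [-1.0, -0.003, -0.008]]
wrist_force: [-0.2, -0.4, -0.3]
gripper_width: 0.247
```

```bash
python3 go.py .49 -.375 .16 -90
```

```text
t 19.3167 pos [0.5332 0.0343 0.1814] phi -97.42 tilt 0.46 F [-0.2 -0.4 -0.3] w 21.5 J [ 21.  16. -18.   0. -56.  61.]
-> txyz [ 0.027   0.5486 -0.0132] ax -0.0412 mm 412.0821702134359
```

>>> {"name": "play_rows", "arguments": {
  "commands": [
    {"fingers": 1,"tx": 0.005,"ty": 0.05,"tz": -0.001,"ax": -0.04,"ay": 0,"az": 0},
    {"fingers": 1,"tx": 0.01,"ty": 0.1,"tz": -0.002,"ax": -0.04,"ay": 0,"az": 0},
    {"fingers": 1,"tx": 0.01,"ty": 0.15,"tz": -0.004,"ax": -0.04,"ay": 0,"az": 0},
    {"fingers": 1,"tx": 0.01,"ty": 0.2,"tz": -0.005,"ax": -0.04,"ay": 0,"az": 0},
    {"fingers": 1,"tx": 0.01,"ty": 0.25,"tz": -0.006,"ax": -0.04,"ay": 0,"az": 0}
  ]
}}

```text
time_s: 19.73
tcp_pos: [0.5086, -0.1547, 0.1693]
ee_rot: [[-0.001, -0.012, -1.0], [0.0, -1.0, 0.012], [-1.0, -0.0, 0.001]]
wrist_force: [2.0, 0.3, -0.4]
gripper_width: 0.249
```

```bash
python3 go.py .49 -.375 .13 -90
```

```text
t 19.7333 pos [ 0.5086 -0.1547  0.1693] phi -90.71 tilt 0.03 F [ 2.   0.3 -0.4] w 21.6 J [  1.  17. -19.  -0. -55.  89.]
-> txyz [0.0523 0.294  0.0212] ax -0.004 mm 224.54492049784466
```

>>> {"name": "play_rows", "arguments": {
  "commands": [
    {"fingers": 1,"tx": 0,"ty": 0.05,"tz": 0.004,"ax": 0,"ay": 0,"az": 0},
    {"fingers": 1,"tx": 0,"ty": 0.1,"tz": 0.008,"ax": 0,"ay": 0,"az": 0},
    {"fingers": 1,"tx": 0.0,"ty": 0.15,"tz": 0.012,"ax": 0,"ay": 0,"az": 0},
    {"fingers": 1,"tx": 0.01,"ty": 0.2,"tz": 0.015,"ax": -0.003,"ay": 0,"az": 0},
    {"fingers": 1,"tx": 0.03,"ty": 0.24,"tz": 0.02,"ax": -0.003,"ay": 0,"az": 0}
  ]
}}

```text
time_s: 20.15
tcp_pos: [0.493, -0.336, 0.1483]
ee_rot: [[0.004, -0.004, -1.0], [-0.002, -1.0, 0.004], [-1.0, 0.002, -0.004]]
wrist_force: [0.8, 0.9, -1.1]
gripper_width: 0.25
```

```bash
python3 go.py .49 -.375 .08 -90
```

```text
t 20.15 pos [ 0.493  -0.336   0.1483] phi -90.21 tilt 0.26 F [ 0.8  0.9 -1.1] w 21.8 J [-19.  24. -11.   0. -55. 108.]
-> txyz [0.0912 0.0518 0.0041] ax -0.0011 mm 78.71792386762374
```

>>> {"name": "play_rows", "arguments": {
  "commands": [
    {"fingers": 1,"tx": 0.01,"ty": 0.045,"tz": 0.003,"ax": 0,"ay": 0,"az": 0},
    {"fingers": 1,"tx": 0.05,"ty": 0.05,"tz": 0.004,"ax": 0,"ay": 0,"az": 0},
    {"fingers": 1,"tx": 0.091,"ty": 0.05,"tz": 0.004,"ax": 0,"ay": 0,"az": 0},
    {"fingers": 1,"tx": 0.091,"ty": 0.05,"tz": 0.004,"ax": 0,"ay": 0,"az": 0},
    {"fingers": 1,"tx": 0.091,"ty": 0.05,"tz": 0.004,"ax": 0,"ay": 0,"az": 0}
  ]
}}

```text
time_s: 20.57
tcp_pos: [0.4877, -0.3701, 0.077]
ee_rot: [[-0.005, -0.003, -1.0], [0.002, -1.0, 0.003], [-1.0, -0.002, 0.005]]
wrist_force: [0.2, -0.5, 0.6]
gripper_width: 0.251
```

```bash
python3 go.py .49 -.375 .032 -90
```

```text
t 20.5667 pos [ 0.4877 -0.3701  0.077 ] phi -90.2 tilt 0.3 F [ 0.2 -0.5  0.6] w 21.8 J [-22.  30. -13.   0. -48. 112.]
-> txyz [ 0.06    0.0067 -0.0034] ax -0.0011 mm 45.350951616292996
```

>>> {"name": "play_rows", "arguments": {
  "commands": [
    {"fingers": 1,"tx": 0.03,"ty": 0.006,"tz": 0,"ax": 0,"ay": 0,"az": 0},
    {"fingers": 1,"tx": 0.05,"ty": 0.006,"tz": 0,"ax": 0,"ay": 0,"az": 0},
    {"fingers": 1,"tx": 0.06,"ty": 0.006,"tz": 0,"ax": 0,"ay": 0,"az": 0},
    {"fingers": 1,"tx": 0.06,"ty": 0.006,"tz": 0,"ax": 0,"ay": 0,"az": 0},
    {"fingers": 0.2,"tx": 0.06,"ty": 0.006,"tz": 0,"ax": 0,"ay": 0,"az": 0}
  ]
}}

```text
time_s: 20.98
tcp_pos: [0.4902, -0.3751, 0.0354]
ee_rot: [[0.002, -0.002, -1.0], [-0.001, -1.0, 0.002], [-1.0, 0.001, -0.002]]
wrist_force: [0.5, 0.1, -0.6]
gripper_width: 0.281
```

>>> {"name": "play_rows", "arguments": {
  "commands": [
    {"fingers": 0.2,"tx": 0,"ty": 0,"tz": 0,"ax": 0,"ay": 0,"az": 0},
    {"fingers": 0.2,"tx": 0,"ty": 0,"tz": 0,"ax": 0,"ay": 0,"az": 0},
    {"fingers": 0.2,"tx": 0,"ty": 0,"tz": 0,"ax": 0,"ay": 0,"az": 0},
    {"fingers": 0.2,"tx": -0.01,"ty": 0,"tz": 0,"ax": 0,"ay": 0,"az": 0},
    {"fingers": 0.2,"tx": -0.04,"ty": 0,"tz": 0,"ax": 0,"ay": 0,"az": 0}
  ]
}}

```text
time_s: 21.4
tcp_pos: [0.487, -0.3739, 0.0617]
ee_rot: [[-0.006, -0.004, -1.0], [0.003, -1.0, 0.004], [-1.0, -0.003, 0.006]]
wrist_force: [-0.0, 0.2, -0.0]
gripper_width: 0.403
```

>>> {"name": "play_rows", "arguments": {
  "commands": [
    {"fingers": 0.2,"tx": -0.05,"ty": 0,"tz": 0,"ax": 0,"ay": 0,"az": 0},
    {"fingers": 0.2,"tx": -0.1,"ty": 0,"tz": 0,"ax": 0,"ay": 0,"az": 0},
    {"fingers": 0.2,"tx": -0.15,"ty": 0,"tz": 0.03,"ax": 0,"ay": 0,"az": 0},
    {"fingers": 0.2,"tx": -0.2,"ty": 0,"tz": 0.07,"ax": 0,"ay": 0,"az": 0},
    {"fingers": 0.2,"tx": -0.2,"ty": 0,"tz": 0.11,"ax": 0,"ay": 0,"az": 0}
  ]
}}

```text
time_s: 21.82
tcp_pos: [0.4096, -0.3767, 0.2211]
ee_rot: [[0.011, -0.0, -1.0], [-0.008, -1.0, 0.0], [-1.0, 0.008, -0.011]]
wrist_force: [-0.4, -1.4, 0.3]
gripper_width: 0.4
```

```bash
python3 - <<'E'
from h import *
from go import go
go(.49,-.375,.2,-90)
p=viewer.capture('side');t=viewer.capture('top')
for q,b in ((p,'side'),(t,'top')):
  for n in ('tube1_mid','clamp_mid'):
    print(b,n,[(np.round(f['uv'],1).tolist(),round(f['score'],2)) for f in spotter.find_in(n,q)[:8]])
  print(proj(q,[[.4855,.346,.059],[.430,.368,.059],[.49,-.375,.03]]).round(1).tolist())
def cr(p,x,y,w,h,W,H): return cv2.resize(p['image'][y:y+h,x:x+w,::-1],(W,H),interpolation=cv2.INTER_CUBIC)
L=np.vstack([cr(p,180,115,150,112,400,300),cr(p,180,290,90,68,400,300)])
R=np.vstack([cr(p,195,115,52,52*3//4,400,300),cr(t,325,130,100,75,400,300)])
cv2.imwrite('pics/end.png',np.hstack([L,R]))
E
```

```text
t 21.8167 pos [ 0.4096 -0.3767  0.2211] phi -90.03 tilt 0.8 F [-0.4 -1.4  0.3] w 34.8 J [-26.  16. -12.   0. -62. 116.]
-> txyz [ 0.0294 -0.0026 -0.1069] ax -0.0001 mm 83.18240240936422
side tube1_mid [([225.7, 213.7], 0.78), ([300.3, 210.8], 0.64), ([217.7, 322.4], 0.6), ([259.4, 208.0], 0.58)]
side clamp_mid [([314.6, 146.9], 0.63), ([204.3, 182.2], 0.31)]
[[218.9, 316.5], [238.2, 335.8], [316.0, 142.9]]
top tube1_mid [([229.5, 243.5], 0.52), ([276.5, 221.4], 0.44)]
top clamp_mid []
[[157.8, 211.9], [151.3, 229.0], [376.5, 204.3]]
```

View pics/end.png

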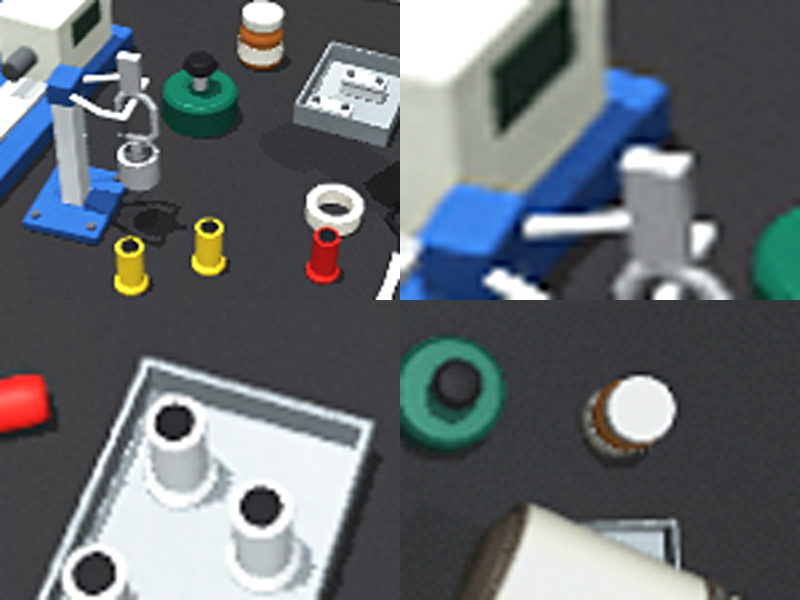

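>>> {"name": "play_rows", "arguments": {
  "commands": [
    {"fingers": 0.2,"tx": 0,"ty": 0,"tz": 0,"ax": 0,"ay": 0,"az": 0},
    {"fingers": 0.2,"tx": 0,"ty": 0,"tz": 0,"ax": 0,"ay": 0,"az": 0},
    {"fingers": 0.2,"tx": 0,"ty": 0,"tz": 0,"ax": 0,"ay": 0,"az": 0}
  ]
}}

```text
time_s: 22.37
tcp_pos: [0.4071, -0.3746, 0.2129]
ee_rot: [[-0.002, -0.003, -1.0], [0.001, -1.0, 0.003], [-1.0, -0.001, 0.002]]
wrist_force: [-0.2, -0.3, -0.1]
gripper_width: 0.397
```

```bash
python3 - <<'E'
from h import *
p=viewer.capture('side')
for n in ('hook_eye','hook_tab'): print(n,[(np.round(f['uv'],1).tolist(),round(f['score'],2)) for f in spotter.find_in(n,p)[:2]])
print(proj(p,[[.6498,-.047,.17],[.6498,-.047,.2045]]).round(1).tolist(), r.sense()['wrist_force'].round(1))
print(job.finish_job())
E
```

```text
hook_eye [([231.8, 168.2], 0.95)]
hook_tab [([232.1, 162.8], 0.56)]
[[230.6, 151.0], [230.2, 140.6]] [ 0.6 -0.7  0. ]
the job is handed in; nothing more can be done
None
```

I handed the job in at about 22.5 s of the 72 s allowed. The hook is on the D-ring's front bar, both silver tubes are in the tube tray and the clamp is in the clamp tray.

**Hook:** I pushed the mouth onto the bar, lowered it until the wrist force reversed (the bar took the weight), then released and rose. The last picture shows it hanging upright and free on the front bar. I judged the gate shut by eye, from a close crop taken while it was seated but still held. I have no direct reading of the gate angle, and the close-up of the last picture did not show the gate.

**Tubes and clamp:** The last side picture shows two tubes standing upright in the tray next to the fixed one, and the clamp lying flat in its tray next to the fixed clamp.

**Bystanders:** The cutter, jar and tape looked unmoved in the last picture, and so did the red and yellow look-alikes. I did not check the cone, marker, scissors and screwdriver at the end, but the arm made no contact near them.

**Checks that disagreed:**
- **Tube width:** the gripper read 26.7 mm on the tubes, where 28 mm was expected.
- **Missed detections:** the detector never reported the second tube in the tray, nor the clamp in the top view, where the arm hid it. The last picture shows both.
- **Hook detections:** the detector's points for hook_eye and hook_tab came out about 17 to 22 pixels below where I projected them. It marks the middle of the visible hook rather than those points, so I relied on the pictures and the force reading.

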